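Slide the cobalt test tile through the gap to the stop

TASK

Push the cobalt blue test tile along the walnut board, through the narrow gap between the aluminium clamp and the steel bracket, until its leading edge sits flush against the brass stop that carries the colour chips, and within the stop's length. Keep the tile lying flat on the board all the way - push it, do not lift or tip it - and leave the other loose things where they are.

Things in the scene. Friction and masses are not known exactly. Their poses are not given: they have to be found in the camera images.
- board: Walnut board, 260 mm (its x) by 440 mm (its y), 18 mm thick, fixed flat on the table, top face at z = 18 mm. Origin: on its underside (table level), under the middle of the gap; in its own frame the board reaches from x = -130 to +130 and y = -250 to +190 mm. The tile goes through the gap along the board's +y.
- gap (a point): Middle of the 102 mm wide gap, on the board's top face; axes as the board's. Two fixed obstacles with rounded leading edges stand at y = -25 to +21 mm from it: an aluminium clamp, 40 mm tall, at x = -51 mm (out to -115 mm with its T-screw), and a steel shelf bracket, 44 mm tall, at x = +51 mm (out to +105 mm).
- stop (a point): Middle of the near face of the fixed brass stop rail, at the board's top face, 150 mm beyond the gap's middle along the board's +y. The rail is 150 mm long (75 mm to either side along x), 22 mm thick and 20 mm tall, with four blue colour chips on top. A pale field on the board lies before it.
- tile: Loose cobalt blue ceramic test tile, 96 x 96 mm square, 14 mm thick, about 0.2 to 0.4 kg, lying flat on the board on the -y side of the gap. It may be off the gap's centre line and turned. Origin: centre of its underside; x and y along its edges, z up. Against the stop its centre is at y = +102 mm in the board's frame. It slides with plain dry friction.
- jar: Loose closed green glass jar with steel lid, 40 mm diameter, 52 mm tall, standing on the board beyond the clamp, near the board's -x edge. Origin: centre of its underside. Leave alone.
- chip: Loose small pale green tile, 36 x 36 x 8 mm, lying on the board beyond the bracket, near the board's +x edge. Origin: centre of its underside. Leave alone.
- spoon_rest: Loose white ceramic spoon rest (shallow dish), 96 mm diameter, 18 mm tall, on the table. Origin: centre of its underside. Leave alone.
- caliper: Loose yellow plastic caliper, 150 mm long, 7 mm thick, on the table. Origin: underside, middle of its beam. Leave alone.
- brush: Loose brush lying on the table. Origin: on its underside. Leave alone.
- cup: Loose terracotta cup, 72 mm diameter, 70 mm tall, on the table. Origin: centre of its underside. Leave alone.
There are look-alikes about, which are no part of the job. What is meant by the tile is not green or pink, and is the smaller of those in its own colour.

How it is judged:
By the outcome, as a careful person would: the job done as asked, in the order asked, and still so for the second after the job is handed in, with the robot touching nothing.
It also fails if it takes over 72 s, if anything falls off the work surface, if the arm or the gripper's body presses on something with over 40 N, if the wrist force passes 120 N, or if a joint passes its speed limit or range.

ROBOT

A 7-joint arm with a two-finger parallel gripper is mounted at the origin on the work surface. World frame = base frame: x ahead of the robot, y to its left, z up, the work surface at z = 0. Lengths are in m, angles in rad, forces in N, time in s.
With the tool pointing down it reaches from about 0.425 to 0.825 m from the base axis. Payload 3.6 kg.
Tool frame: the origin (TCP) lies midway between the tips of the shut fingers; the grasp point (between the pads) lies 19 mm behind it; x points along the fingers, y is the direction in which the jaws open and shut, and the axes are right-handed (so a half turn about x gives the same grasp; the last joint's range is limited). The gripper opens to 85 mm and grips with 20 to 120 N. Pads are 22 mm wide; open, the fingers measure 114 mm over their backs; the gripper's body (76 mm by 85 mm) begins 54 mm behind the grasp point. The pads swing forward as they close: fully open they stand 13 mm farther back than shut.
Start: joints at [-1.375, 0.615, -0.013, 1.423, 0.008, 1.103, -0.04], TCP at [0.144, 0.634, 0.231] pointing down, gripper open.
Joint ranges: [-3.12, 3.12], [-0.3, 2.06], [-1.34, 1.32], [0.26, 2.42], [-1.36, 4.5], [0.01, 1.98], [-2.84, 2.84]. Speed limits (rad/s): [2.79, 2.79, 3.14, 3.14, 3.14, 3.14, 3.14].

INTERFACE

Orientations are given as a rotation vector (axis times angle).
In Python, from bench import ctrl, snapshot gives the robot as it stands.
- The arm moves only by the tool servo_tool, never from a script. Its argument "rows" is a list of rows, each a list of 3 entries, a list of its own where there are three numbers: the turn, a rotation vector about the tool's x, y, z each as a share of 180 degrees, from -1 to 1, then the shift along the tool's x, y, z each as a share of 100 mm, from -1 to 1, then the closure, from 0 (fully open) to 1 (shut). A call has 1 to 5 rows; each row is the pose to reach, as a shift and turn from the pose measured when the call began, along the tool's axes at that moment, turning the shorter way round; what a row does not reach only later rows make up. A row lasts 1/12 s, in which the tool goes at most 41.7 mm and 7.16 degrees, less where a joint would pass 70% of its speed; a pose out of reach is approached as far as the arm can. A call with a number of a shift or a turn outside -1 to 1 is refused whole. A call with a gripper value outside its range is refused whole. The fingers move at their own pace and stop on an object; "grip_force" is the grip in N (left out, the last holds). Time passes only in rows, so rows that repeat a pose let the fingers close. It gives the time, the measured TCP pose, the force and the opening at its end, in the units of the state.
- ctrl.state(): the state, without advancing time (a new reading comes with each control period).
- snapshot(name): name is "scene" or "top" or "wrist"; returns a dict with "pixels" (480x640x3 uint8, red, green, blue), "depth" (480x640 float32, m along the optical axis (not along the pixel's ray), 0 where there is no reading), "vertical_fov" (degrees; the focal length in pixels is half the picture's height over the tangent of half this angle, whatever the lens; pixels are square), "cx", "cy" (the principal point, pixels), "R" (3x3) and "t" (3): a world point X has camera coordinates R X + t; the wrist camera has in their place "T_tool_cam" (4x4, takes a point from camera to tool coordinates, whose origin is the TCP and whose axes are the tool frame's). Camera axes: x right, y down, z forward; pixel columns grow to the right and rows downward; lengths in m; the calibration is good to about 2 mm. The wrist camera is an equidistant fisheye: a pixel r from the principal point sees the ray r / f radians off the axis. A picture is of the moment at which its call begins: read the wrist's pose just before it.
- ctrl.close_job(): hands the job in, once; it reports no verdict.
The state is a dict: "clock": time; "joint_pos": joint angles; "qvel": joint speeds; "tau": joint torques, N m; "tool_pos": TCP position; "tool_rot": TCP orientation; "force": force on the tool from outside, world axes, zero at the start; "wrist_torque": the same for the moment, N m; "opening": opening from 0.0 (shut) to 1.0 (fully open).
Only numpy, scipy, OpenCV 4.12 (cv2) and the standard library are available. Lean on these libraries where they do the work, as an engineer would, in place of code of your own. Each camera call takes 0.05 s, during which the arm holds its last target.

## Working session

There is one attempt and no reset: what is moved stays moved. The work goes in short steps, Python scripts to look and compute and a tool call to move; the robot and the scene stay as the last step left them, time stands still between calls to the robot, and variables do not carry over. Pictures are saved under pics/ and viewed, and the job is handed in when it is done.

Besides the shell and the picture viewer there is one more tool, called after "Emit:" by a JSON object that holds its "api" and its "payload", one argument or row to a line. servo_tool: Moves the arm, as the interface text tells. Shift numbers are shares of 100 mm and turn numbers shares of 180 degrees, none past 1 either way. Its arguments: {"type":"object","properties":{"rows":{"type":"array"},"grip_force":{"type":"number"}},"required":["rows"]}

```bash
ls; mkdir -p pics; cat > h.py <<'E'
import numpy as np, cv2
from bench import ctrl, snapshot
from scipy.spatial.transform import Rotation as Ro
def take(n,f):
    s=snapshot(n); cv2.imwrite('pics/'+f+'.png',s['pixels'][:,:,::-1]); np.savez('pics/'+f+'.npz',**s); return s
def load(f): return dict(np.load('pics/'+f+'.npz'))
def w(s,u,v,z=None):
    f=240/np.tan(np.radians(float(s['vertical_fov']))/2)
    r=np.array([(u-s['cx'])/f,(v-s['cy'])/f,1.])
    C=-s['R'].T@s['t']; d=s['R'].T@r
    if z is None: return C+d*s['depth'][int(round(v)),int(round(u))]
    return C+d*(z-C[2])/d[2]
E
python3 - <<'E'
from h import *
take('top','top1');take('scene','sc1');print(ctrl.state())
E
```

```text
pics
{'clock': 0.1, 'joint_pos': array([-1.37450688,  0.6158693 , -0.0126293 ,  1.42478347,  0.00809996,
        1.10342634, -0.04042036]), 'qvel': array([ 3.39398166e-04, -2.02291063e-03, -1.73565981e-03, -4.51389983e-03,
        3.91589652e-04,  1.75966522e-04,  9.54805305e-05]), 'tau': array([ 1.80338448e-03, -4.70385468e+01,  2.60630026e-01, -1.71570987e+01,
        1.01823150e-02,  5.85123373e-03, -1.96949316e-06]), 'tool_pos': array([0.14344256, 0.63324025, 0.23020874]), 'tool_rot': array([ 0.17296792,  1.56395812, -0.17678218]), 'force': array([ 0.05790859, -0.49123245, -0.17959772]), 'wrist_torque': array([ 0.00516108,  0.04419189, -0.00046677]), 'opening': 0.9995562206690219}
```

View pics/top1.png

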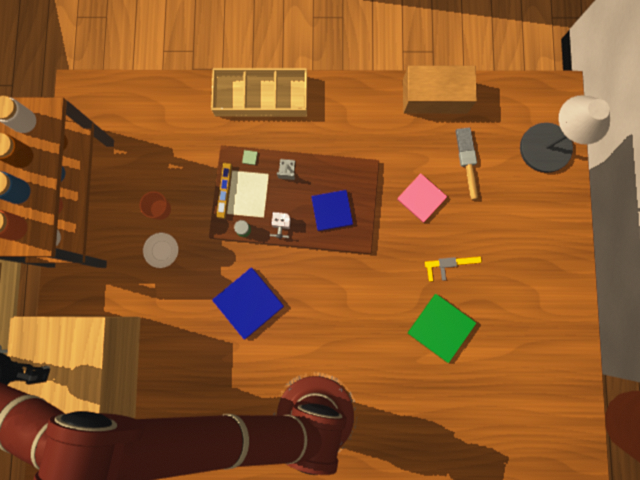

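View pics/sc1.png

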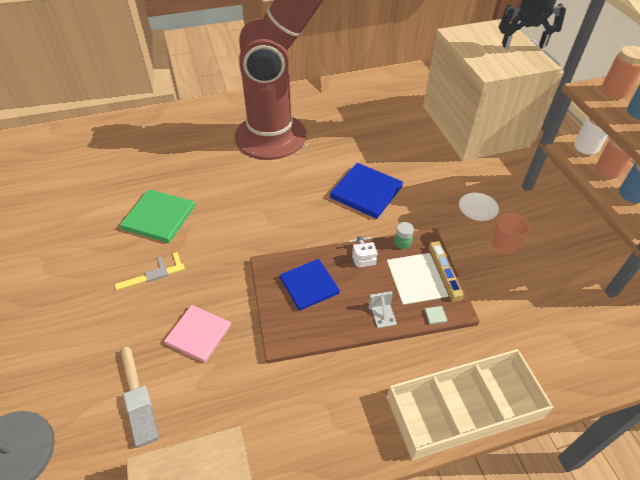

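The top view shows the tile near (333,210), the gap between the clamp (281,222) and bracket (287,168), and the stop at x≈224. I'll enlarge these for corners.

```bash
python3 - <<'E'
from h import *
a=cv2.imread('pics/top1.png')[135:265,200:390]
cv2.imwrite('pics/c1.png',cv2.resize(a,None,fx=4.2,fy=4.2,interpolation=cv2.INTER_CUBIC))
a=cv2.imread('pics/sc1.png')[220:360,240:485]
cv2.imwrite('pics/c2.png',cv2.resize(a,None,fx=3.2,fy=3.2,interpolation=cv2.INTER_CUBIC))
E
```

```text
(no output)
```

View pics/c1.png

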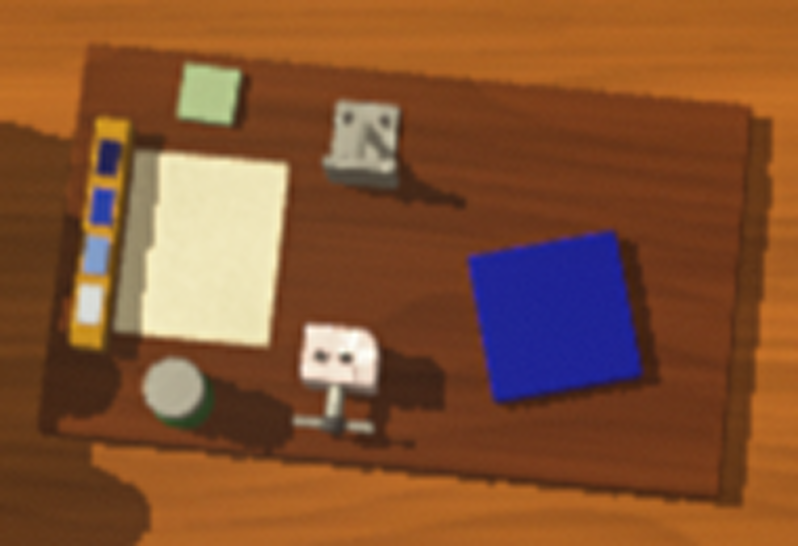

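View pics/c2.png

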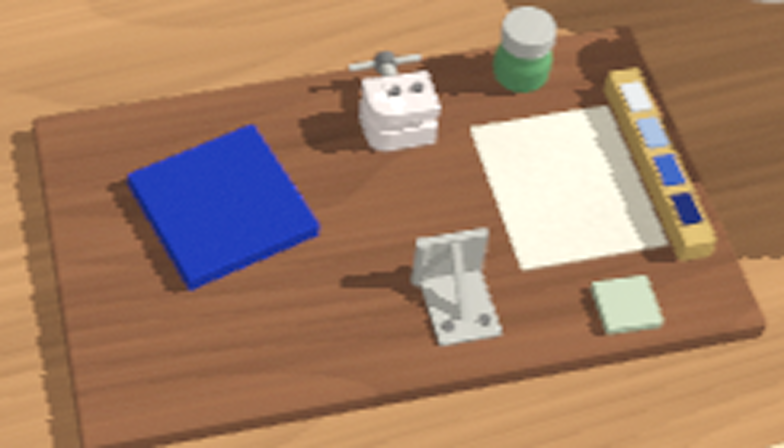

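```bash
cat >> h.py <<'E'
def fit(model,pts):
    model=np.array(model,float);pts=np.array(pts)[:,:2]
    a=model-model.mean(0);b=pts-pts.mean(0)
    th=np.arctan2((a[:,0]*b[:,1]-a[:,1]*b[:,0]).sum(),(a*b).sum())
    R=np.array([[np.cos(th),-np.sin(th)],[np.sin(th),np.cos(th)]])
    t=pts.mean(0)-R@model.mean(0)
    return th,t,np.linalg.norm((R@model.T).T+t-pts,axis=1)
E
python3 - <<'E'
from h import *
def crop(x,y,x0,y0,k): return x0+(x+.5)/k-.5, y0+(y+.5)/k-.5
T=load('top1');S=load('sc1')
# board: (x+,y+),(x+,y-),(x-,y-),(x-,y+)
M=[(.13,.19),(.13,-.25),(-.13,-.25),(-.13,.19)]
bt=[(90,45),(751,106),(722,497),(40,432)]
pt=[w(T,*crop(*p,200,135,4.2),.018) for p in bt]
bs=[(762,325),(85,447),(36,120),(632,30)]
ps=[w(S,*crop(*p,240,220,3.2),.018) for p in bs]
for p in (pt,ps):
    th,t,r=fit(M,p);print('board',np.degrees(th),t,r)
# tile top z=.032, corners ccw
tt=[(469,257),(616,231),(641,376),(496,403)]
ts=[(318,231),(192,287),(128,177),(254,127)]
m=[(.048,.048),(.048,-.048),(-.048,-.048),(-.048,.048)]
for s,l,a in((T,tt,(200,135,4.2)),(S,ts,(240,220,3.2))):
    p=[w(s,*crop(*q,*a),.032) for q in l]
    th,t,r=fit(m,p);print('tile',np.degrees(th),t,r)
# stop near-face top corners
s1=[w(T,*crop(*q,200,135,4.2),.038) for q in [(132,120),(104,349)]]
s2=[w(S,*crop(*q,240,220,3.2),.038) for q in [(686,255),(608,75)]]
print(s1,s2)
print([w(T,*q) for q in [(333,210),(281,219)]], w(T,350,170), 'cam',-T['R'].T@T['t'])
E
```

```text
board -5.075668213517106 [0.57450498 0.08708851] [0.00230569 0.00305755 0.00125123 0.00157266]
board -5.652624558952052 [0.58029791 0.08892187] [0.00594242 0.00390384 0.00379083 0.00318697]
tile 10.483954511786523 [ 0.53758105 -0.04325958] [0.0004459  0.0001407  0.00152781 0.00094787]
tile 10.152317312885797 [ 0.54517889 -0.04251201] [0.00253885 0.00206136 0.00123648 0.00052381]
[array([0.66350967, 0.23019065, 0.038     ]), array([0.51354654, 0.24358601, 0.038     ])] [array([0.6731499 , 0.22873533, 0.038     ]), array([0.52103049, 0.24415202, 0.038     ])]
[array([ 0.5372043 , -0.04623756,  0.03338532]), array([0.50648839, 0.09045755, 0.06377575])] [ 0.65236589 -0.09290702  0.01565415] cam [ 0.26356995 -0.00803921  1.43849213]
```

```bash
cat >> h.py <<'E'
def tgt(pos,yaw):
    """tool x down, tool y axis at angle yaw in world; print turn & shift shares"""
    s=ctrl.state(); R0=Ro.from_rotvec(s['tool_rot'])
    x=np.array([0,0,-1.]);y=np.array([np.cos(yaw),np.sin(yaw),0]);z=np.cross(x,y)
    R1=Ro.from_matrix(np.c_[x,y,z])
    t=(R0.inv()*R1).as_rotvec()/np.pi
    d=R0.inv().apply(np.array(pos)-s['tool_pos'])/.1
    print('turn',t.round(4),'shift',d.round(3),'clock',s['clock'])
E
python3 - <<'E'
from h import *
s=ctrl.state();print(Ro.from_rotvec(s['tool_rot']).as_matrix().round(3))
T=load('top1')
for q in [(105,360),(60,340),(130,330),(150,320),(20,370),(40,370)]: print(q,w(T,*q).round(3))
tgt((.54,.05,.25),np.radians(90-5.3)); tgt((.54,.05,.25),np.radians(-90-5.3))
E
```

```text
[[-0.001  0.221  0.975]
 [-0.002  0.975 -0.221]
 [-1.    -0.002  0.   ]]
(105, 360) [0.155 0.47  0.218]
(60, 340) [0.199 0.566 0.237]
(130, 330) [0.217 0.468 0.071]
(150, 320) [ 0.241  0.441 -0.   ]
(20, 370) [0.145 0.591 0.345]
(40, 370) [0.142 0.567 0.313]
turn [-0.0415 -0.      0.0008] shift [-0.186 -4.813  5.156] clock 0.1
turn [9.585e-01 1.200e-03 1.000e-04] shift [-0.186 -4.813  5.156] clock 0.1
```

Emit:
{"api": "servo_tool", "payload": {
  "rows": [
    [[0,0,0],[-0.4,0,0.0],0.0],
    [[0,0,0],[-0.5,0,0.4],0.3],
    [[0,0,0],[-0.5,0,0.8],0.3],
    [[-0.04,0,0],[-0.5,0,1],0.3]
  ]
}}

```text
clock: 0.43
tool_pos: [0.2474, 0.6095, 0.2811]
tool_rot: [0.078, 1.563, -0.081]
force: [1.5, -0.7, -0.7]
opening: 0.699
```

Emit:
{"api": "servo_tool", "payload": {
  "rows": [
    [[0,0,0],[0,0,0.4],0.3],
    [[0,0,0],[0,-0.3,0.7],0.3],
    [[0,0,0],[0,-0.6,1],0.3],
    [[0,0,0],[0,-0.9,1],0.3],
    [[0,0,0],[0,-1,1],0.3]
  ]
}}

```text
clock: 0.85
tool_pos: [0.3412, 0.4926, 0.2811]
tool_rot: [0.08, 1.561, -0.095]
force: [0.1, -0.4, 0.0]
opening: 0.701
```

Emit:
{"api": "servo_tool", "payload": {
  "rows": [
    [[0,0,0],[0,-0.3,0.3],0.3],
    [[0,0,0],[0,-0.6,0.6],0.3],
    [[0,0,0],[0,-0.9,0.9],0.3],
    [[0,0,0],[0,-1,1],0.3],
    [[0,0,0],[0,-1,1],0.3]
  ]
}}

```text
clock: 1.27
tool_pos: [0.4354, 0.3741, 0.2827]
tool_rot: [0.086, 1.557, -0.109]
force: [0.9, -0.5, -0.9]
opening: 0.696
```

Emit:
{"api": "servo_tool", "payload": {
  "rows": [
    [[0,0,0],[0,-0.3,0.3],0.3],
    [[0,0,0],[0,-0.6,0.6],0.3],
    [[0,0,0],[0,-0.9,0.9],0.3],
    [[0,0,0],[0,-1,1],0.3],
    [[0,0,0],[0,-1,1],0.3]
  ]
}}

```text
clock: 1.68
tool_pos: [0.5267, 0.2544, 0.2849]
tool_rot: [0.092, 1.554, -0.124]
force: [1.0, -0.7, 0.4]
opening: 0.699
```

```bash
python3 - <<'E'
from h import *
tgt((.5,.05,.22),np.radians(90-5.3)); s=ctrl.state(); print(s['tool_pos'],s['opening'])
E
```

```text
turn [-0.0143  0.0049  0.0063] shift [ 0.689 -2.048  0.005] clock 1.6833
[0.52666588 0.25435085 0.28493951] 0.6986563610417172
```

Emit:
{"api": "servo_tool", "payload": {
  "rows": [
    [[0,0,0],[0,-0.4,0],0.3],
    [[-0.014,0.005,0.006],[0,-0.8,0],0.3],
    [[-0.014,0.005,0.006],[0,-1,0],0.3]
  ]
}}

```text
clock: 1.93
tool_pos: [0.5127, 0.1504, 0.2863]
tool_rot: [0.073, 1.571, -0.079]
force: [0.4, -0.6, 0.1]
opening: 0.698
```

Emit:
{"api": "servo_tool", "payload": {
  "rows": [
    [[0,0,0],[0,-0.4,0],0.3],
    [[0,0,0],[0,-0.8,0],0.3],
    [[0,0,0],[0,-1,0],0.3],
    [[0,0,0],[0,-1,0],0.3]
  ]
}}

```text
clock: 2.27
tool_pos: [0.5022, 0.0442, 0.2867]
tool_rot: [0.078, 1.572, -0.09]
force: [-0.0, -0.2, -1.1]
opening: 0.699
```

```bash
python3 - <<'E'
from h import *
s=ctrl.state(); W=take('wrist','w1'); print(s['tool_pos'],s['tool_rot'],s['opening'],W['T_tool_cam'],W['vertical_fov'],W['cx'],W['cy'])
E
```

```text
[0.50219781 0.04423187 0.28671263] [ 0.0776506   1.57165305 -0.09038319] 0.6987260668575467 [[-1.02636618e-03 -2.83507856e-01  9.58969365e-01 -1.43042943e-01]
 [ 9.99999417e-01  3.04578902e-05  1.07928436e-03  6.57408625e-04]
 [-3.35193777e-04  9.58969913e-01  2.83507659e-01 -7.12051346e-02]
 [ 0.00000000e+00  0.00000000e+00  0.00000000e+00  1.00000000e+00]] 65.70646984690485 323.347532022732 240.7329688623733
```

View pics/w1.png

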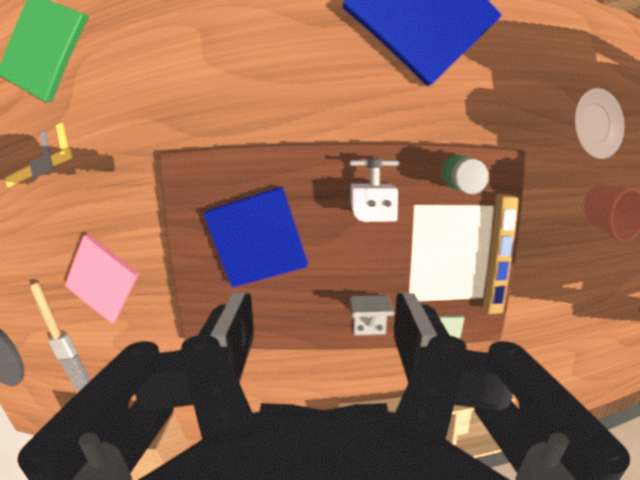

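```bash
cat >> h.py <<'E'
def proj(s,pos,rot,X):
    X=np.atleast_2d(X); p=Ro.from_rotvec(rot).inv().apply(X-pos)
    T=s['T_tool_cam']; c=(p-T[:3,3])@T[:3,:3]
    f=240/np.tan(np.radians(float(s['vertical_fov']))/2)
    n=np.linalg.norm(c[:,:2],axis=1); th=np.arctan2(n,c[:,2]); k=f*th/n
    return s['cx']+k*c[:,0], s['cy']+k*c[:,1]
def ortho(s,pos,rot,z,x0,x1,y0,y1,f,k=2000.):
    # image: right=+y world, down=+x world
    H=int((x1-x0)*k);Wd=int((y1-y0)*k)
    yy,xx=np.meshgrid(np.arange(Wd)/k+y0,np.arange(H)/k+x0)
    u,v=proj(s,pos,rot,np.c_[xx.ravel(),yy.ravel(),np.full(xx.size,z)])
    im=cv2.remap(s['pixels'],u.reshape(H,Wd).astype(np.float32),v.reshape(H,Wd).astype(np.float32),cv2.INTER_CUBIC)
    cv2.imwrite('pics/'+f+'.png',im[:,:,::-1]); return im
E
python3 - <<'E'
from h import *
W=load('w1'); p=np.array([0.50219781,0.04423187,0.28671263]);r=np.array([0.0776506,1.57165305,-0.09038319])
ortho(W,p,r,.018,.42,.72,-.17,.29,'o18',1700); 
ortho(W,p,r,.032,.42,.72,-.17,.29,'o32',1700); 
E
```

```text
(no output)
```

View pics/o18.png

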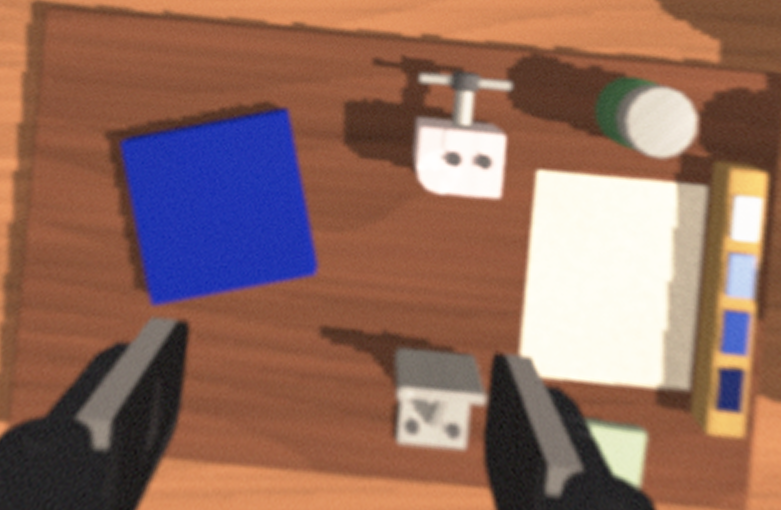

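View pics/o32.png

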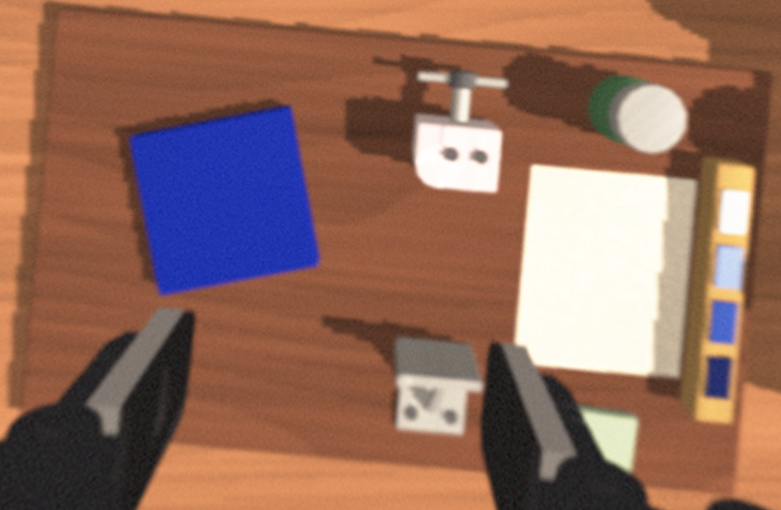

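```bash
python3 - <<'E'
from h import *
tgt((.4564,-.031,.21),np.radians(84.9)); s=ctrl.state(); print(s['tool_pos'],s['qvel'].round(4))
E
```

```text
turn [-0.0043 -0.0006  0.0016] shift [ 0.772 -0.832 -0.377] clock 2.3167
[0.50256631 0.04826864 0.28666466] [-0.0499  0.0165 -0.0785 -0.0234 -0.0287 -0.003  -0.0117]
```

Emit:
{"api": "servo_tool", "payload": {
  "rows": [
    [[0,0,0],[0.2,-0.2,-0.1],0.5],
    [[-0.004,0,0.001],[0.5,-0.5,-0.25],0.5],
    [[-0.004,0,0.001],[0.77,-0.83,-0.38],0.5],
    [[-0.004,0,0.001],[0.77,-0.83,-0.38],0.5],
    [[-0.004,0,0.001],[0.77,-0.83,-0.38],0.5]
  ]
}}

```text
clock: 2.73
tool_pos: [0.4538, -0.0309, 0.2084]
tool_rot: [0.071, 1.577, -0.073]
force: [0.1, 0.6, 0.4]
opening: 0.501
```

Emit:
{"api": "servo_tool", "payload": {
  "rows": [
    [[0,0,0],[0,0,0],0.5],
    [[0,0,0],[0,0,0],0.5],
    [[0,0,0],[0,0,0],0.5],
    [[0,0,0],[0,0,0],0.5]
  ]
}}

```text
clock: 3.07
tool_pos: [0.455, -0.0295, 0.209]
tool_rot: [0.069, 1.575, -0.071]
force: [0.6, 0.4, -0.1]
opening: 0.503
```

```bash
python3 - <<'E'
from h import *
s=ctrl.state(); print(s['tool_pos'],s['qvel'].round(4),s['opening'])
W=take('wrist','w2'); np.savez('pics/w2p.npz',p=s['tool_pos'],r=s['tool_rot'])
tgt((.4564,-.031,.06),np.radians(84.9))
ortho(W,s['tool_pos'],s['tool_rot'],.018,.40,.70,-.17,.29,'o2_18',1700)
ortho(W,s['tool_pos'],s['tool_rot'],.032,.40,.60,-.12,.08,'o2_32',3000)
E
```

```text
[ 0.4549709  -0.02948443  0.20903447] [ 0.0059 -0.0017  0.0087  0.0075  0.0036  0.001   0.002 ] 0.502599815106716
turn [-0.0002 -0.0019  0.0005] shift [ 1.489 -0.008  0.026] clock 3.1167
```

View pics/o2_18.png

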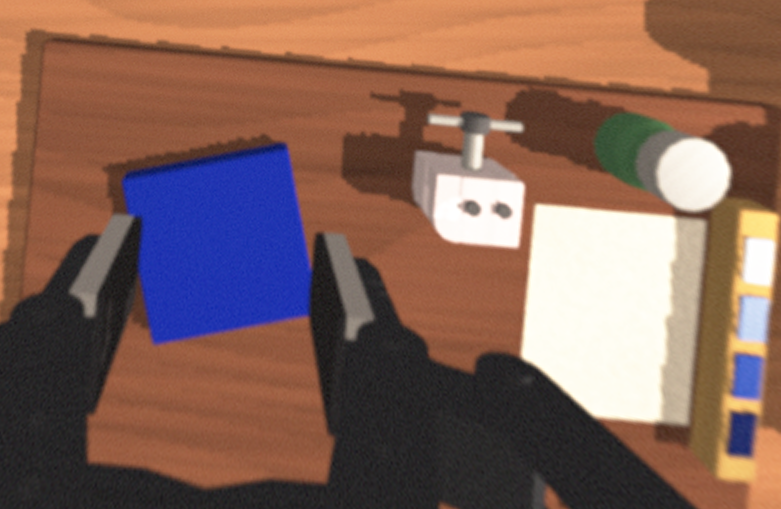

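View pics/o2_32.png

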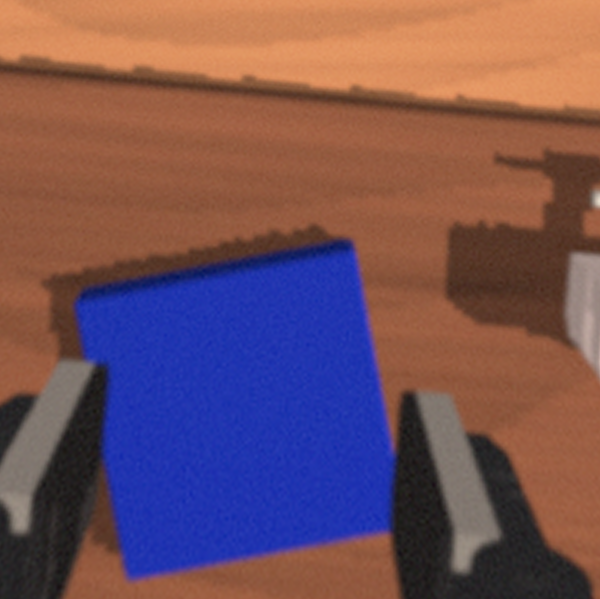

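View pics/w2.png

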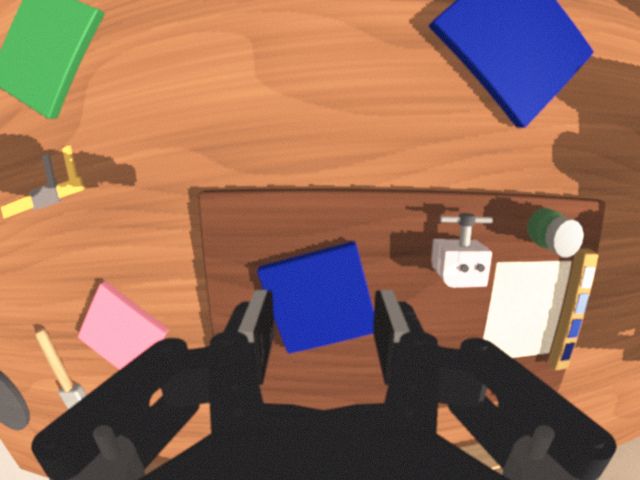

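Emit:
{"api": "servo_tool", "payload": {
  "rows": [
    [[0,0,0],[0.3,0,0],0.5],
    [[0,-0.002,0],[0.6,0,0.01],0.5],
    [[0,-0.002,0],[0.9,0,0.01],0.5],
    [[0,-0.002,0],[1,0,0.01],0.5],
    [[0,-0.002,0],[1,0,0.01],0.5]
  ]
}}

```text
clock: 3.53
tool_pos: [0.4537, -0.0294, 0.1068]
tool_rot: [0.068, 1.575, -0.071]
force: [-0.4, -0.3, 0.2]
opening: 0.501
```

Emit:
{"api": "servo_tool", "payload": {
  "rows": [
    [[0,0,0],[0.25,0,0],0.5],
    [[0,0,0],[0.5,0,0],0.5],
    [[0,0,0],[0.7,0,0],0.5],
    [[0,0,0],[0.8,0,0],0.5],
    [[0,0,0],[0.8,0,0],0.5]
  ]
}}

```text
clock: 3.95
tool_pos: [0.4534, -0.0291, 0.0259]
tool_rot: [0.068, 1.576, -0.07]
force: [0.5, -0.2, -0.4]
opening: 0.5
```

```bash
python3 - <<'E'
from h import *
s=ctrl.state(); print(s['tool_pos'],s['qvel'].round(4),s['opening'],s['force'])
W=take('wrist','w3'); take('scene','sc3'); tgt((.4564,-.031,.02),np.radians(84.9))
a=cv2.imread('pics/sc3.png')[150:360,200:480]
cv2.imwrite('pics/c3.png',cv2.resize(a,None,fx=2.8,fy=2.8,interpolation=cv2.INTER_CUBIC))
E
```

```text
[ 0.45338018 -0.02913019  0.02593561] [-0.0017 -0.045   0.0082 -0.0139  0.0011  0.0321 -0.0018] 0.49966035889618776 [ 0.49266345 -0.19858111 -0.4158124 ]
turn [ 0.0002 -0.0009  0.0005] shift [ 0.076 -0.015  0.021] clock 4.05
```

View pics/w3.png

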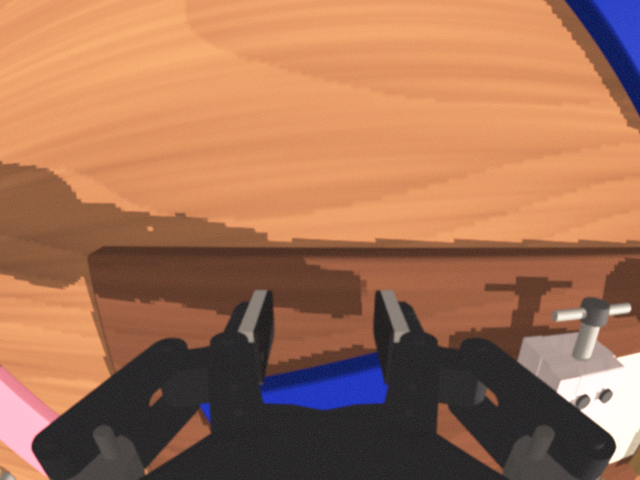

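View pics/c3.png

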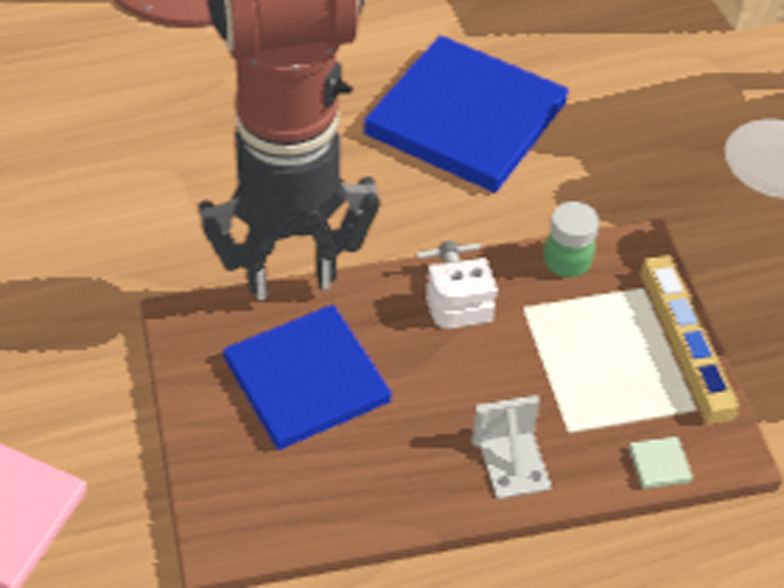

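Emit:
{"api": "servo_tool", "payload": {
  "rows": [
    [[0,0,0],[0.03,0,0],0.5],
    [[0,0,0],[0.06,-0.01,0.0],0.5],
    [[0,0,0],[0.06,-0.01,0.0],0.5]
  ]
}}

```text
clock: 4.3
tool_pos: [0.4549, -0.0305, 0.0221]
tool_rot: [0.068, 1.571, -0.071]
force: [-0.0, 0.2, -1.4]
opening: 0.499
```

Emit:
{"api": "servo_tool", "payload": {
  "rows": [
    [[0,0,0],[0.02,0,0],0.5],
    [[0,0,0],[0.04,0,0.0],0.5],
    [[0,0,0],[0.04,0,0.0],0.5],
    [[0,0,0],[0.04,0,0.0],0.5]
  ]
}}

```text
clock: 4.63
tool_pos: [0.4548, -0.0305, 0.018]
tool_rot: [0.068, 1.572, -0.071]
force: [0.5, 0.2, -0.5]
opening: 0.497
```

Emit:
{"api": "servo_tool", "payload": {
  "rows": [
    [[0,0,0],[0,0,0.07],0.5],
    [[0,0,0],[0.0,0,0.14],0.5],
    [[0,0,0],[0.0,0,0.2],0.5],
    [[0,0,0],[0,0,0.2],0.5]
  ]
}}

```text
clock: 4.97
tool_pos: [0.477, -0.0323, 0.0181]
tool_rot: [0.068, 1.569, -0.07]
force: [0.0, 0.0, -0.3]
opening: 0.503
```

```bash
python3 - <<'E'
from h import *
s=ctrl.state(); print(s['tool_pos'],s['opening'],s['force'])
take('scene','sc4'); tgt((.5046,-.035,.019),np.radians(84.9))
a=cv2.imread('pics/sc4.png')[220:320,240:380]
cv2.imwrite('pics/c4.png',cv2.resize(a,None,fx=5,fy=5,interpolation=cv2.INTER_CUBIC))
E
```

```text
[ 0.47703298 -0.0323268   0.01809144] 0.5027314388818797 [ 0.01022763  0.01629155 -0.28175669]
turn [ 0.0002 -0.      0.0005] shift [-0.01  -0.001  0.287] clock 5.0167
```

View pics/c4.png

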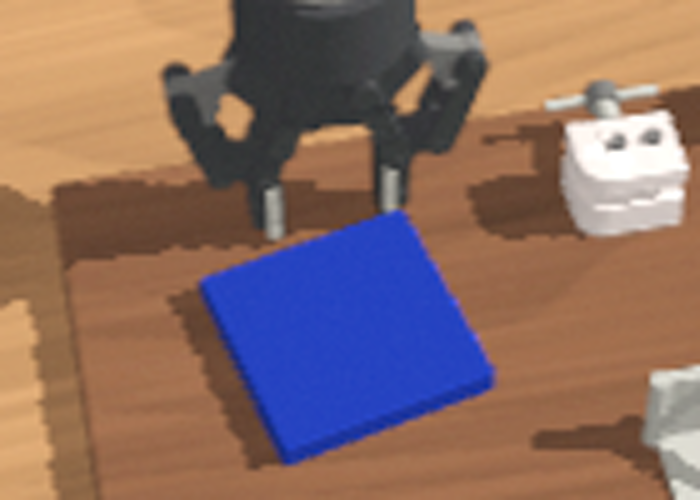

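Emit:
{"api": "servo_tool", "payload": {
  "rows": [
    [[0,0,0],[0,-0.04,0.02],0.5],
    [[0,0,0],[0.0,-0.05,0.08],0.5],
    [[0,0,0],[0.0,-0.05,0.14],0.5],
    [[0,0,0],[0,-0.05,0.2],0.5],
    [[0,0,0],[0,-0.05,0.2],0.5]
  ]
}}

```text
clock: 5.43
tool_pos: [0.4978, -0.0393, 0.0181]
tool_rot: [0.068, 1.567, -0.071]
force: [0.5, -0.1, -0.4]
opening: 0.498
```

```bash
python3 - <<'E'
from h import *
s=ctrl.state(); print(s['tool_pos'],s['opening'],s['force'])
take('scene','sc5'); take('wrist','w5');tgt((.5046,-.038,.019),np.radians(84.9))
a=cv2.imread('pics/sc5.png')[220:320,240:380]
cv2.imwrite('pics/c5.png',cv2.resize(a,None,fx=5,fy=5,interpolation=cv2.INTER_CUBIC))
E
```

```text
[ 0.49779177 -0.03927588  0.01812984] 0.4983447081147378 [ 0.45247654 -0.10583689 -0.43564949]
turn [0.0001 0.0003 0.0004] shift [-0.009  0.019  0.082] clock 5.5333
```

View pics/c5.png

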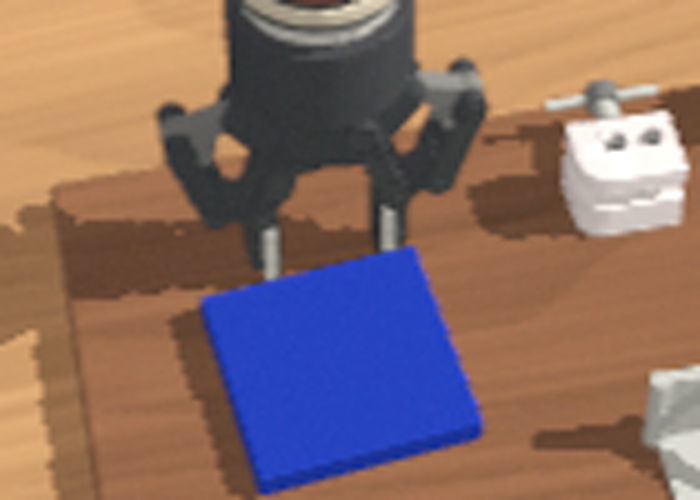

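View pics/w5.png

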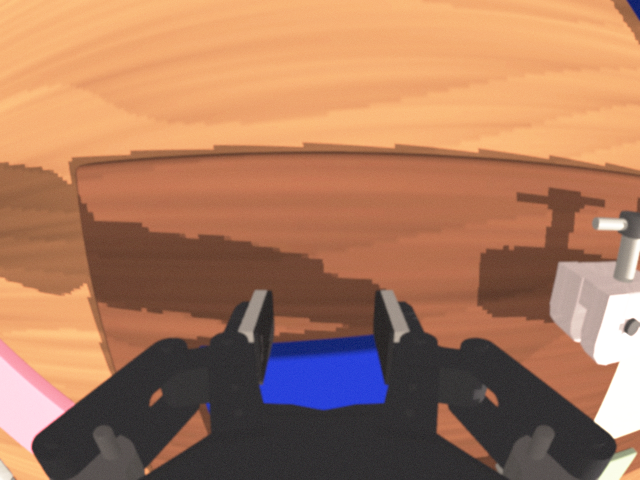

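Emit:
{"api": "servo_tool", "payload": {
  "rows": [
    [[0,0,0],[0,0,0.03],0.5],
    [[0,0,0],[0.0,0,0.06],0.5],
    [[0,0,0],[0.0,0,0.06],0.5],
    [[0,0,0],[0.0,0,0.06],0.5]
  ]
}}

```text
clock: 5.87
tool_pos: [0.5027, -0.0397, 0.0181]
tool_rot: [0.068, 1.568, -0.071]
force: [-0.2, -0.1, 0.1]
opening: 0.497
```

```bash
python3 - <<'E'
from h import *
s=ctrl.state(); print(s['tool_pos'],s['opening'],s['force'])
take('scene','sc6'); take('top','t6')
a=cv2.imread('pics/sc6.png')[220:360,240:485]
cv2.imwrite('pics/c6.png',cv2.resize(a,None,fx=3.2,fy=3.2,interpolation=cv2.INTER_CUBIC))
a=cv2.imread('pics/t6.png')[135:265,200:390]
cv2.imwrite('pics/c6t.png',cv2.resize(a,None,fx=4.2,fy=4.2,interpolation=cv2.INTER_CUBIC))
E
```

```text
[ 0.50265553 -0.03970004  0.01810391] 0.4968187346947797 [-0.20231722 -0.14948388  0.11276214]
```

View pics/c6.png

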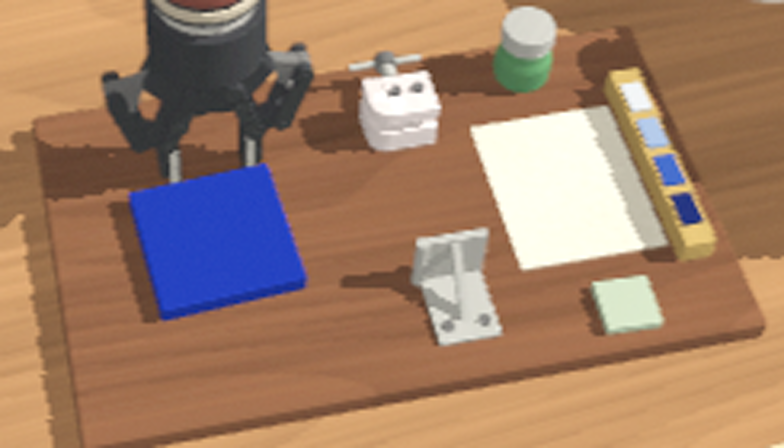

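View pics/c6t.png

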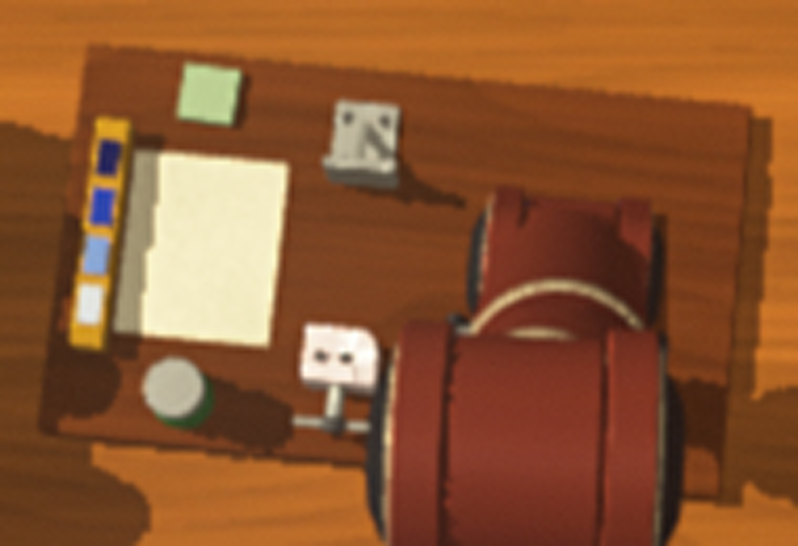

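```bash
cat > m.py <<'E'
from h import *
S=load('sc1')
M=[(.13,.19),(.13,-.25),(-.13,-.25),(-.13,.19)]
c=lambda x,y:(240+(x+.5)/3.2-.5, 220+(y+.5)/3.2-.5)
bs=[(762,325),(85,447),(36,120),(632,30)]
thb,tb,_=fit(M,[w(S,*c(*p),.018) for p in bs])
def tile(l):
    m=[(.048,.048),(.048,-.048),(-.048,-.048),(-.048,.048)]
    th,t,r=fit(m,[w(S,*c(*q),.032) for q in l])
    d=t-tb; a=-thb; R=np.array([[np.cos(a),-np.sin(a)],[np.sin(a),np.cos(a)]])
    print('tile world',np.degrees(th),t,'rel board',np.degrees(th-thb),R@d,r)
def pt(x,y,z):
    d=w(S,*c(x,y),z)[:2]-tb;a=-thb; R=np.array([[np.cos(a),-np.sin(a)],[np.sin(a),np.cos(a)]]);return R@d
E
python3 - <<'E'
from m import *
tile([(303,281),(165,313),(131,196),(266,167)])
print('bracket inner top',pt(413,242,.062),pt(488,230,.062),'bracket base',pt(413,283,.018), 'clamp base',pt(374,150,.018),pt(438,145,.018),'field',pt(472,127,.018),pt(523,268,.018),pt(666,246,.018),'stop top near',pt(686,255,.038),pt(608,75,.038))
E
```

```text
tile world -1.7152783311205069 [ 0.56969517 -0.05417477] rel board 3.9373462278315445 [ 0.0035434  -0.14344515] [0.00329087 0.00307505 0.00212798 0.00211959]
bracket inner top [ 0.05075389 -0.02648697] [0.05103864 0.02215817] bracket base [ 0.05330309 -0.0236814 ] clamp base [-0.05639677 -0.0224857 ] [-0.05211946  0.02181432] field [-0.06281073  0.04916548] [0.05591947 0.0494227 ] [0.05750457 0.14668493] stop top near [0.07862929 0.14827924] [-0.07426892  0.14863766]
```

Emit:
{"api": "servo_tool", "payload": {
  "rows": [
    [[0,0,0],[0,0,-0.1],0.5],
    [[0,0,0],[-0.1,0,-0.2],0.5],
    [[0,0,0],[-0.5,-0.1,-0.2],0.5],
    [[0,0,0],[-0.8,-0.2,-0.2],0.5],
    [[0.03,0,0],[-1,-0.4,-0.2],0.5]
  ]
}}

```text
clock: 6.38
tool_pos: [0.4799, -0.076, 0.1207]
tool_rot: [0.142, 1.561, -0.141]
force: [0.7, -0.2, -0.6]
opening: 0.501
```

Emit:
{"api": "servo_tool", "payload": {
  "rows": [
    [[0.035,0,0],[-0.3,-0.2,0],0.5],
    [[0.07,0,0],[-0.6,-0.4,0.1],0.5],
    [[0.11,0,0],[-0.8,-0.5,0.2],0.5],
    [[0.15,0,0],[-0.8,-0.6,0.3],0.5],
    [[0.19,0,0],[-0.8,-0.6,0.5],0.5]
  ]
}}

```text
clock: 6.8
tool_pos: [0.5168, -0.1475, 0.2031]
tool_rot: [0.615, 1.475, -0.614]
force: [-1.1, 0.1, -0.9]
opening: 0.502
```

```bash
python3 - <<'E'
from h import *
s=ctrl.state(); print(s['joint_pos'].round(2));tgt((.56,-.12,.22),np.radians(-5.1))
E
```

```text
[ 0.06  0.48  0.27  1.8  -0.16  0.88  1.18]
turn [ 0.2779  0.0014 -0.0019] shift [-0.167  0.501  0.112] clock 6.8
```

Emit:
{"api": "servo_tool", "payload": {
  "rows": [
    [[0.035,0,0],[-0.05,0.1,0.02],0.5],
    [[0.07,0,0],[-0.1,0.2,0.05],0.5],
    [[0.11,0,0],[-0.17,0.3,0.1],0.5],
    [[0.15,0,0],[-0.17,0.4,0.11],0.5],
    [[0.19,0,0],[-0.17,0.5,0.11],0.5]
  ]
}}

```text
clock: 7.22
tool_pos: [0.5604, -0.12, 0.2208]
tool_rot: [1.075, 1.282, -1.07]
force: [0.2, -0.2, 0.1]
opening: 0.502
```

Emit:
{"api": "servo_tool", "payload": {
  "rows": [
    [[0.035,0,0],[0,0,0],0.5],
    [[0.07,0,0],[0,0,0],0.5],
    [[0.09,0,0],[0,0,0],0.5],
    [[0.09,0,0],[0,0,0],0.5],
    [[0.09,0,0],[0,0,0],0.5]
  ]
}}

```text
clock: 7.63
tool_pos: [0.5601, -0.1198, 0.2206]
tool_rot: [1.283, 1.154, -1.276]
force: [0.4, -0.3, -0.5]
opening: 0.502
```

```bash
python3 - <<'E'
from h import *
snapshot('top')
s=ctrl.state(); print(s['tool_pos'],s['qvel'].round(3));W=take('wrist','w7');s2=ctrl.state();print(s2['tool_pos'])
p=s['tool_pos'];r=s['tool_rot'];np.savez('pics/w7p.npz',p=p,r=r)
tgt((.56,-.12,.22),np.radians(-5.1))
ortho(W,p,r,.018,.42,.72,-.17,.29,'o7_18',1700)
ortho(W,p,r,.032,.42,.72,-.17,.29,'o7_32',1700)
E
```

```text
[ 0.5601749  -0.11985394  0.22065466] [ 0.006 -0.004 -0.004 -0.003 -0.002  0.    -0.003]
[ 0.56018777 -0.11996831  0.22072182]
turn [-0.0032  0.0005 -0.0026] shift [ 0.007 -0.002  0.   ] clock 7.7333
```

View pics/o7_18.png

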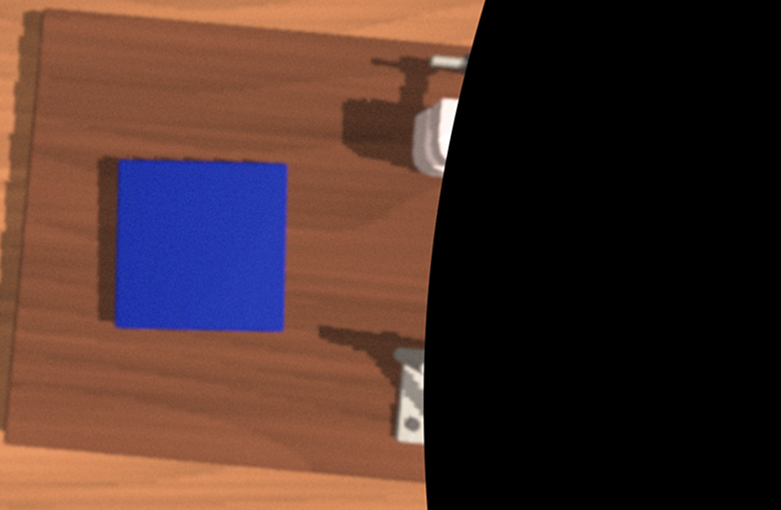

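View pics/w7.png

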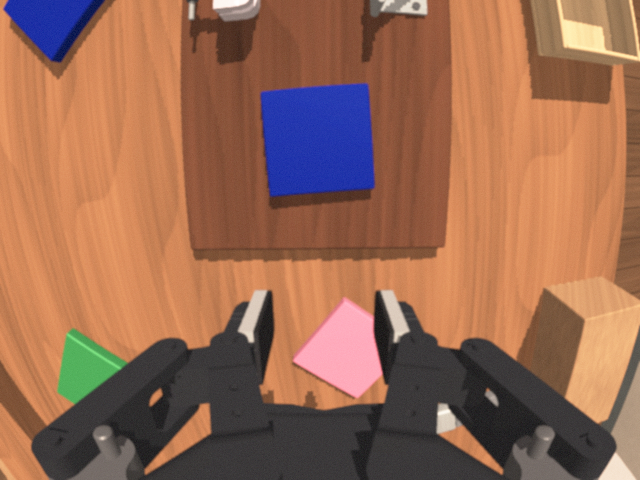

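```bash
cat > n.py <<'E'
from h import *
def meas(name,ry=(-.17,.10)):
    W=load(name);q=np.load('pics/'+name+'p.npz');p,r=q['p'],q['r'];k=3000.
    im=ortho(W,p,r,.032,.40,.76,ry[0],ry[1],name+'_a',k).astype(int)
    m=((im[:,:,2]>110)&(im[:,:,0]<90)&(im[:,:,1]<110)&(im[:,:,2]-im[:,:,0]>70)).astype(np.uint8)
    cs,_=cv2.findContours(m,cv2.RETR_EXTERNAL,cv2.CHAIN_APPROX_NONE)
    for c in cs:
        if cv2.contourArea(c)>60000:
            R=cv2.minAreaRect(c); print('tile centre xy',.40+R[0][1]/k,ry[0]+R[0][0]/k,'size mm',np.array(R[1])/k*1e3,'ang',R[2])
E
python3 - <<'E'
from n import *
meas('w7')
W=load('w7');q=np.load('pics/w7p.npz')
im=ortho(W,q['p'],q['r'],.018,.40,.76,-.17,.10,'o7b',2200)
E
```

```text
tile centre xy 0.5643208312988282 -0.05172934977213543 size mm [94.72476196 94.65070597] ang 1.2730300426483154
```

View pics/o7b.png

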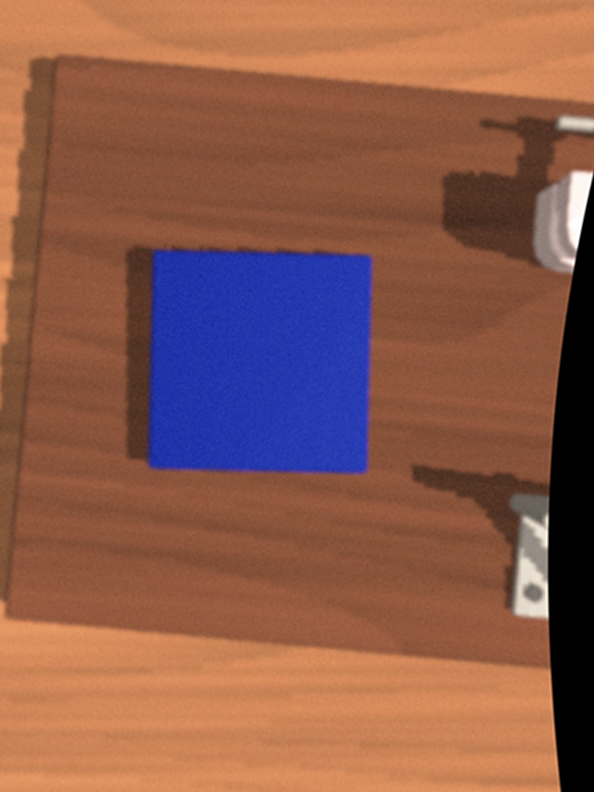

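Emit:
{"api": "servo_tool", "payload": {
  "rows": [
    [[0,0,0],[0.3,-0.01,0.03],0.5],
    [[-0.003,0,-0.002],[0.6,-0.02,0.08],0.5],
    [[-0.003,0,-0.002],[0.9,-0.02,0.08],0.5],
    [[-0.003,0,-0.002],[1,-0.02,0.08],0.5],
    [[-0.003,0,-0.002],[1,-0.02,0.08],0.5]
  ]
}}

```text
clock: 8.15
tool_pos: [0.5563, -0.1272, 0.1182]
tool_rot: [1.273, 1.169, -1.278]
force: [-0.9, 0.6, 0.0]
opening: 0.5
```

Emit:
{"api": "servo_tool", "payload": {
  "rows": [
    [[0,0,0],[0.25,0,0],0.5],
    [[0,0,0],[0.5,0,0],0.5],
    [[0,0,0],[0.75,0,0],0.5],
    [[0,0,0],[0.85,0,0],0.5],
    [[0,0,0],[0.85,0,0],0.5]
  ]
}}

```text
clock: 8.57
tool_pos: [0.5555, -0.1268, 0.0324]
tool_rot: [1.272, 1.171, -1.279]
force: [-0.5, -0.2, 0.2]
opening: 0.501
```

```bash
python3 - <<'E'
from h import *
snapshot('top')
s=ctrl.state(); print(s['tool_pos'],s['qvel'].round(3),s['force']);W=take('wrist','w8');take('scene','sc8')
tgt((.558,-.128,.0175),np.radians(-5))
a=cv2.imread('pics/sc8.png')[220:360,240:485]
cv2.imwrite('pics/c8.png',cv2.resize(a,None,fx=3.2,fy=3.2,interpolation=cv2.INTER_CUBIC))
E
```

```text
[ 0.55653506 -0.12738372  0.03384864] [-0.006 -0.033  0.02  -0.02   0.    -0.001  0.   ] [0.30894301 0.34394448 0.41349709]
turn [-0.0006  0.0003  0.0002] shift [0.176 0.005 0.001] clock 8.7167
```

View pics/w8.png

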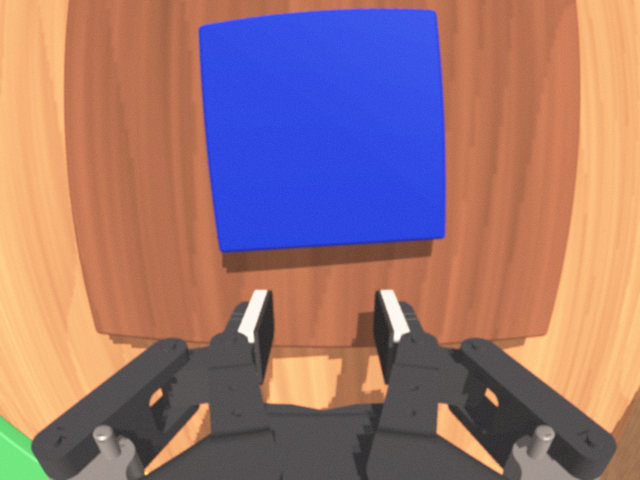

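View pics/c8.png

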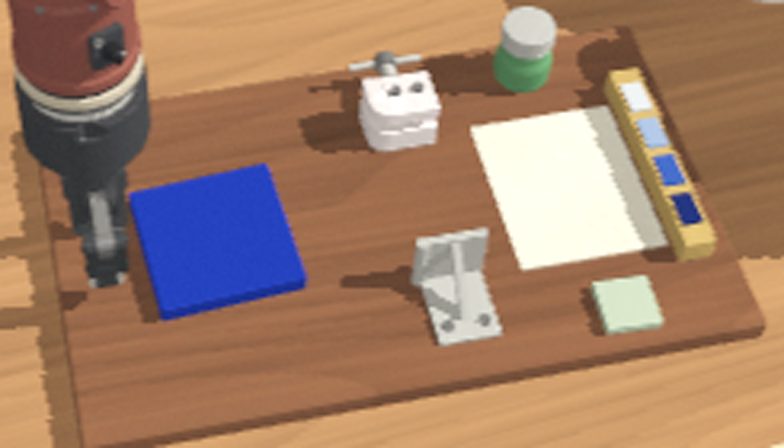

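Emit:
{"api": "servo_tool", "payload": {
  "rows": [
    [[0,0,0],[0.08,0,0],0.5],
    [[0,0,0],[0.16,0,0],0.5],
    [[0,0,0],[0.16,0,-0.03],0.5],
    [[0,0,0],[0.16,0,-0.06],0.5],
    [[0,0,0],[0.16,0,-0.1],0.5]
  ]
}}

```text
clock: 9.13
tool_pos: [0.5584, -0.1177, 0.0192]
tool_rot: [1.274, 1.166, -1.276]
force: [-1.1, 0.7, -0.1]
opening: 0.5
```

Emit:
{"api": "servo_tool", "payload": {
  "rows": [
    [[0,0,0],[0,0.01,-0.06],0.5],
    [[0,0,0],[0,0.01,-0.12],0.5],
    [[0,0,0],[0,0.01,-0.18],0.5],
    [[0,0,0],[0,0.01,-0.24],0.5],
    [[0,0,0],[0,0.01,-0.3],0.5]
  ]
}}

```text
clock: 9.55
tool_pos: [0.5624, -0.0873, 0.0193]
tool_rot: [1.274, 1.165, -1.275]
force: [0.0, -1.3, -0.2]
opening: 0.501
```

```bash
python3 - <<'E'
from h import *
snapshot('top')
s=ctrl.state(); print(s['tool_pos'],s['qvel'].round(3),s['force']);W=take('wrist','w9');take('scene','sc9')
tgt(s['tool_pos'],np.radians(-5))
a=cv2.imread('pics/sc9.png')[220:360,240:485]
cv2.imwrite('pics/c9.png',cv2.resize(a,None,fx=3.2,fy=3.2,interpolation=cv2.INTER_CUBIC))
E
```

```text
[ 0.56255524 -0.08525462  0.01913034] [ 0.008  0.002 -0.011 -0.002 -0.     0.002  0.023] [-0.22841766  0.6887302   0.88528807]
turn [-0.0001 -0.      0.0002] shift [-0.     0.001 -0.013] clock 9.7
```

View pics/w9.png

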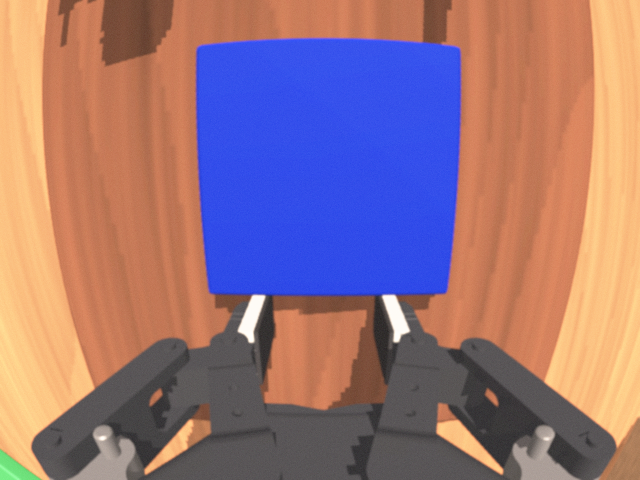

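View pics/c9.png

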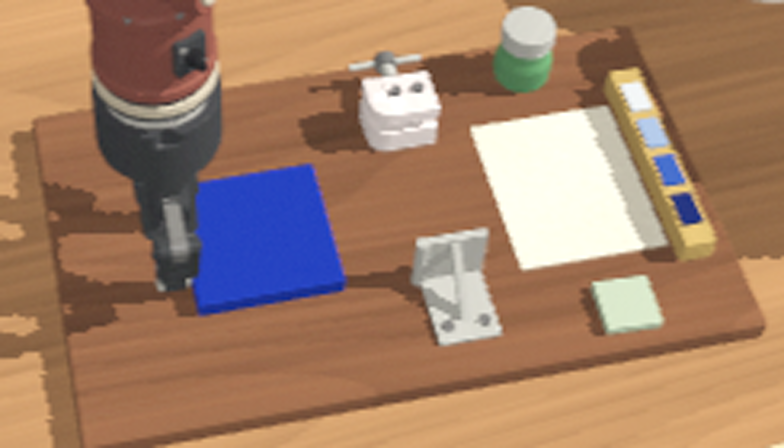

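Emit:
{"api": "servo_tool", "payload": {
  "rows": [
    [[0,0,0],[0,0,-0.05],0.5],
    [[0,0,0],[0,-0.01,-0.1],0.5],
    [[0,0,0],[0,-0.02,-0.15],0.5],
    [[0,0,0],[0,-0.03,-0.2],0.5],
    [[0,0,0],[0,-0.04,-0.25],0.5]
  ]
}}

```text
clock: 10.12
tool_pos: [0.5605, -0.0609, 0.0192]
tool_rot: [1.273, 1.167, -1.274]
force: [0.7, -1.4, 0.7]
opening: 0.5
```

```bash
python3 - <<'E'
from h import *
snapshot('top')
s=ctrl.state(); print(s['tool_pos'],s['qvel'].round(3),s['force']);W=take('wrist','w10')
tgt(s['tool_pos'],np.radians(-5))
E
```

```text
[ 0.56036294 -0.05907974  0.01904072] [ 0.006  0.004 -0.012 -0.005 -0.001  0.007  0.016] [ 0.350571   -0.03891124 -0.13874317]
turn [ 0.0005 -0.0005  0.0005] shift [-0.001  0.001 -0.003] clock 10.2167
```

View pics/w10.png

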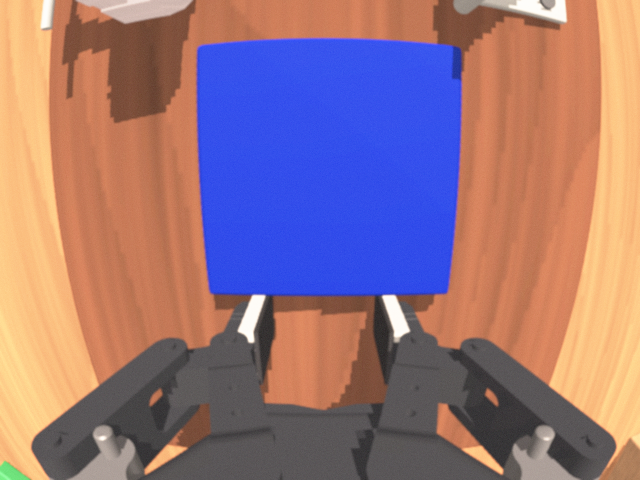

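Emit:
{"api": "servo_tool", "payload": {
  "rows": [
    [[0,0,0],[0,0,-0.05],0.5],
    [[0,0,0],[0,-0.003,-0.1],0.5],
    [[0,0,0],[0,-0.003,-0.13],0.5],
    [[0,0,0],[0,-0.003,-0.13],0.5]
  ]
}}

```text
clock: 10.55
tool_pos: [0.5611, -0.0449, 0.0189]
tool_rot: [1.272, 1.172, -1.271]
force: [-0.7, -0.6, -0.2]
opening: 0.501
```

```bash
python3 - <<'E'
from h import *
snapshot('top')
s=ctrl.state(); print(s['tool_pos'],s['qvel'].round(3),s['force']);W=take('wrist','w11');take('scene','sc11');take('top','t11')
tgt(s['tool_pos'],np.radians(-5))
a=cv2.imread('pics/sc11.png')[220:360,240:485]
cv2.imwrite('pics/c11.png',cv2.resize(a,None,fx=3.2,fy=3.2,interpolation=cv2.INTER_CUBIC))
a=cv2.imread('pics/t11.png')[135:265,200:390]
cv2.imwrite('pics/c11t.png',cv2.resize(a,None,fx=4.2,fy=4.2,interpolation=cv2.INTER_CUBIC))
E
```

```text
[ 0.56101205 -0.04523228  0.01885982] [ 0.007  0.002  0.004  0.001  0.002 -0.003  0.001] [ 0.31653461  0.17046009 -0.84161981]
turn [ 0.0005 -0.0006  0.0006] shift [ 0.    -0.    -0.009] clock 10.75
```

View pics/w11.png

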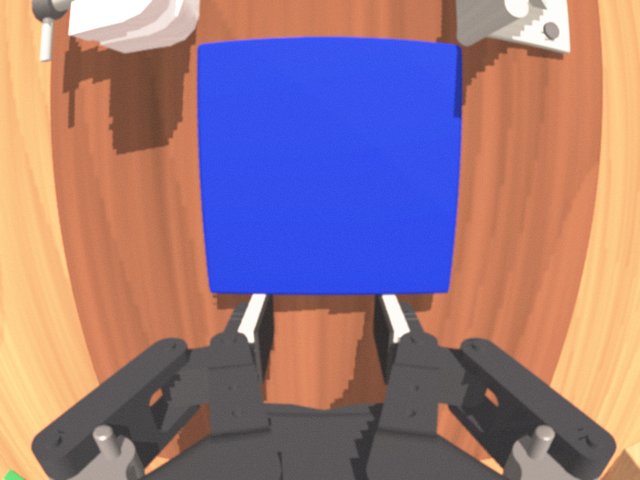

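View pics/c11.png

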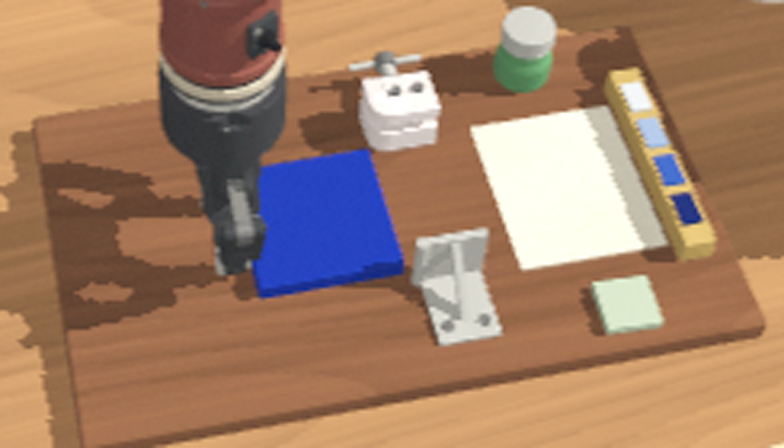

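View pics/c11t.png

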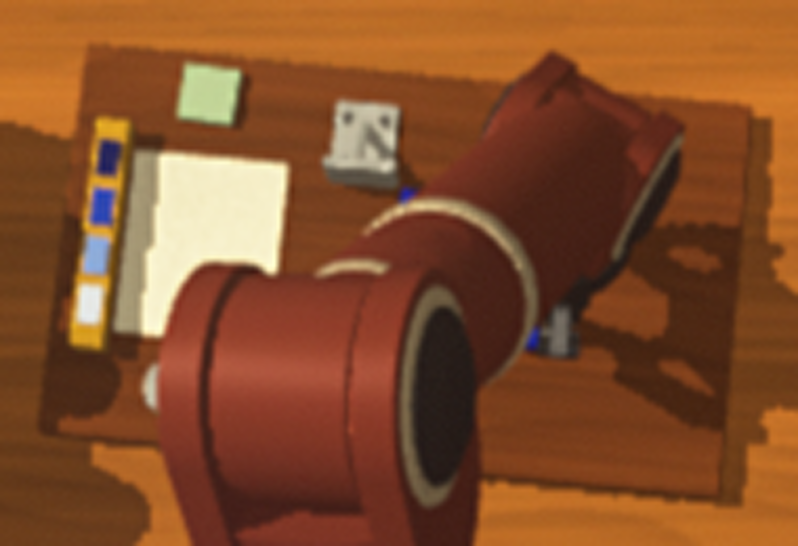

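```bash
python3 - <<'E'
import cv2,numpy as np
a=cv2.imread('pics/w11.png')
b=np.hstack([a[0:110,120:250],a[0:110,410:540]])
cv2.imwrite('pics/c11w.png',cv2.resize(b,None,fx=3,fy=3,interpolation=cv2.INTER_CUBIC))
E
```

```text
(no output)
```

View pics/c11w.png

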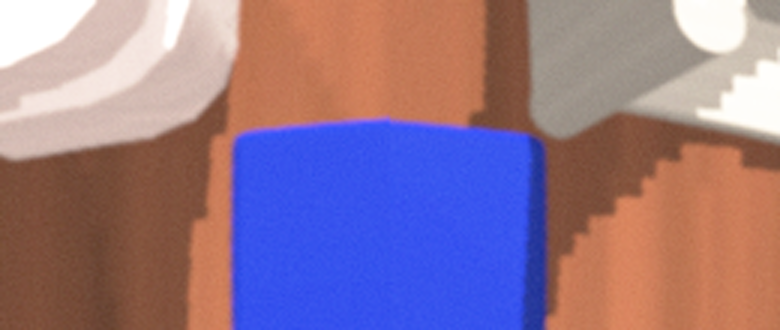

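```bash
cat >> h.py <<'E'
def wr(s,u,v,z,pos,rot):
    f=240/np.tan(np.radians(float(s['vertical_fov']))/2)
    a=np.array([u-s['cx'],v-s['cy']]);r=np.linalg.norm(a);th=r/f
    d=np.r_[a/r*np.sin(th),np.cos(th)]
    R=Ro.from_rotvec(rot).as_matrix();T=s['T_tool_cam']
    C=R@T[:3,3]+pos; D=R@T[:3,:3]@d
    return C+D*(z-C[2])/D[2]
E
python3 - <<'E'
from h import *
W=load('w11');s=ctrl.state();p,r=s['tool_pos'],s['tool_rot']
a=np.radians(-5)
def b(u,v,z):
    q=wr(W,u,v,z,p,r)-p; return (np.array([np.cos(a)*q[0]+np.sin(a)*q[1],-np.sin(a)*q[0]+np.cos(a)*q[1]])*1e3).round(1)
print('clamp inner',b(199.3,13,.018),'bracket',b(456.5,20,.018),b(457.5,40,.018),'tile L',b(197.5,47,.032),b(209,291,.032),'tile R',b(461.5,47,.032),b(449,291,.032))
for v in(60,100,150,200): print(v)
print('board L',b(52,100,.018),b(62,200,.018),'R',b(601,100,.018),b(594,200,.018))
E
```

```text
clamp inner [-48.8 125.1] bracket [ 54.  122.6] [ 54.2 113.8] tile L [-44.2 106.6] [-44.2  13.6] tile R [ 50.5 107.3] [51.  13.8]
60
100
150
200
board L [-124.8   97.9] [-122.5   50.1] R [130.1  99. ] [130.1  51. ]
```

Emit:
{"api": "servo_tool", "payload": {
  "rows": [
    [[0,0,0],[0,0,-0.06],0.5],
    [[0,0,0],[0,-0.003,-0.12],0.5],
    [[0,0,0],[0,-0.004,-0.18],0.5],
    [[0,0,0],[0,-0.005,-0.24],0.5],
    [[0,0,0],[0,-0.005,-0.3],0.5]
  ]
}}

```text
clock: 11.17
tool_pos: [0.5631, -0.0154, 0.0189]
tool_rot: [1.272, 1.171, -1.272]
force: [1.3, -1.0, 0.5]
opening: 0.501
```

```bash
cat > st.py <<'E'
from h import *
import sys
snapshot('top')
s=ctrl.state(); p=s['tool_pos'];a=np.radians(-5);d=p[:2]-[.575,.089]
print(p,'board',np.cos(a)*d[0]+np.sin(a)*d[1],-np.sin(a)*d[0]+np.cos(a)*d[1],'F',s['force'].round(1)); tgt(p,a)
take('wrist',sys.argv[1]); np.savez('pics/'+sys.argv[1]+'p.npz',p=p,r=s['tool_rot'])
E
python3 st.py w12
```

```text
[ 0.56320374 -0.01329455  0.01881027] board -0.0028358187374094967 -0.1029334050554535 F [0.4 0.1 0.2]
turn [ 0.0013 -0.0012  0.0007] shift [0. 0. 0.] clock 11.2167
```

View pics/w12.png

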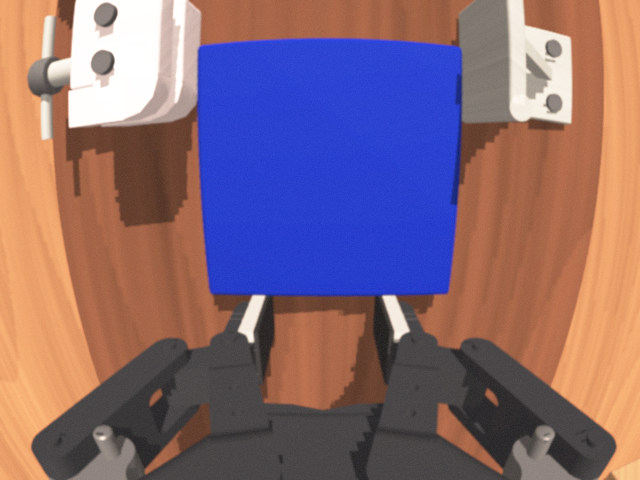

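Emit:
{"api": "servo_tool", "payload": {
  "rows": [
    [[0.001,-0.001,0],[0,0.003,-0.07],0.5],
    [[0.001,-0.001,0],[0,0.003,-0.14],0.5],
    [[0.001,-0.001,0],[0,0.003,-0.21],0.5],
    [[0.001,-0.001,0],[0,0.003,-0.28],0.5],
    [[0.001,-0.001,0],[0,0.003,-0.35],0.5]
  ]
}}

```text
clock: 11.68
tool_pos: [0.5663, 0.0221, 0.0189]
tool_rot: [1.271, 1.17, -1.274]
force: [0.9, -1.2, -0.4]
opening: 0.5
```

```bash
python3 st.py w13
```

```text
[0.56643286 0.02443884 0.01870916] board -0.0029076600348885064 -0.065062158299896 F [-0.1  1.2  1. ]
turn [ 0.0013 -0.0008  0.0009] shift [0. 0. 0.] clock 11.7333
```

View pics/w13.png

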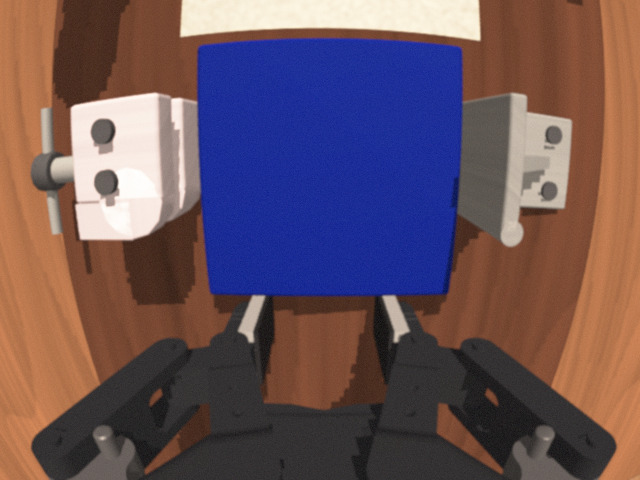

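```bash
python3 - <<'E'
from h import *
W=load('w13');f=240/np.tan(np.radians(float(W['vertical_fov']))/2)
v,u=np.mgrid[0:480:4,0:640:4];dd=W['depth'][::4,::4]
a=np.stack([u-W['cx'],v-W['cy']],-1);r=np.linalg.norm(a,axis=-1)+1e-9;th=r/f
k=np.tan(th)/r
P=np.stack([a[...,0]*k*dd,a[...,1]*k*dd,dd],-1)@W['T_tool_cam'][:3,:3].T+W['T_tool_cam'][:3,3]
P*=1e3
m=(v>285)&(dd>0)&(P[...,0]<-8)&(np.abs(P[...,1])<100)
Q=P[m]
for lo in range(-100,0,8):
    q=Q[(Q[:,0]>=lo)&(Q[:,0]<lo+8)]
    if len(q): print(lo,len(q),'y',q[:,1].min().round(),q[:,1].max().round(),'z',q[:,2].min().round(),q[:,2].max().round())
# clamp/bracket
for (x,y) in [(150,150),(515,110),(512,232),(130,215)]: print((x,y),P[y//4,x//4].round())
E
```

```text
-100 863 y -66.0 68.0 z -22.0 1.0
-92 581 y -63.0 65.0 z -20.0 3.0
-84 593 y -61.0 63.0 z -19.0 12.0
-76 371 y -58.0 60.0 z -19.0 12.0
-68 228 y -56.0 58.0 z -18.0 11.0
-60 422 y -54.0 55.0 z -15.0 11.0
-52 124 y -51.0 53.0 z -15.0 -6.0
-44 91 y -32.0 33.0 z -13.0 11.0
-36 67 y -33.0 36.0 z -12.0 10.0
-28 63 y -33.0 36.0 z -13.0 9.0
-20 167 y -43.0 50.0 z -16.0 10.0
-12 22 y -43.0 33.0 z -15.0 10.0
(150, 150) [-39. -52. -71.]
(515, 110) [-45.  54. -83.]
(512, 232) [-44.  58. -46.]
(130, 215) [-40. -60. -52.]
```

Emit:
{"api": "servo_tool", "payload": {
  "rows": [
    [[0,0,0],[0,0,0.04],0.5],
    [[0.001,0,0],[-0.04,0.003,0.08],0.6],
    [[0.001,0,0],[-0.04,0.003,0.08],0.8],
    [[0.001,0,0],[-0.04,0.003,0.08],0.8],
    [[0.001,0,0],[-0.04,0.003,0.08],0.8]
  ]
}}

```text
clock: 12.2
tool_pos: [0.566, 0.0153, 0.0228]
tool_rot: [1.274, 1.171, -1.274]
force: [-0.1, 0.4, -0.2]
opening: 0.196
```

```bash
python3 st.py w14; cat > el.py <<'E'
from h import *
import sys
W=load(sys.argv[1]);f=240/np.tan(np.radians(float(W['vertical_fov']))/2)
v,u=np.mgrid[0:480:4,0:640:4];dd=W['depth'][::4,::4]
a=np.stack([u-W['cx'],v-W['cy']],-1);r=np.linalg.norm(a,axis=-1)+1e-9;th=r/f
k=np.tan(th)/r
P=np.stack([a[...,0]*k*dd,a[...,1]*k*dd,dd],-1)@W['T_tool_cam'][:3,:3].T+W['T_tool_cam'][:3,3]
P*=1e3
m=(v>285)&(dd>0)&(P[...,0]<0)&(np.abs(P[...,1])<100)&(P[...,2]>-25)
Q=P[m]
for lo in range(-100,0,6):
    q=Q[(Q[:,0]>=lo)&(Q[:,0]<lo+6)]
    if len(q): print(lo,len(q),'y',q[:,1].min().round(),q[:,1].max().round(),'z',q[:,2].min().round(),q[:,2].max().round())
E
python3 el.py w14
```

```text
[0.5659545  0.01557334 0.02272576] board -0.00261152247855196 -0.07393561801239794 F [ 0.1  0.2 -1.1]
turn [ 0.0002 -0.0008  0.001 ] shift [0. 0. 0.] clock 12.25
-100 655 y -61.0 64.0 z -21.0 -0.0
-94 609 y -63.0 65.0 z -21.0 0.0
-88 427 y -61.0 63.0 z -19.0 2.0
-82 413 y -58.0 60.0 z -19.0 11.0
-76 369 y -54.0 57.0 z -19.0 11.0
-70 229 y -49.0 52.0 z -18.0 11.0
-64 188 y -46.0 49.0 z -14.0 11.0
-58 345 y -44.0 46.0 z -15.0 12.0
-52 132 y -41.0 42.0 z -15.0 7.0
-46 71 y -34.0 36.0 z -15.0 5.0
-40 57 y -13.0 16.0 z -12.0 10.0
-34 40 y -20.0 22.0 z -12.0 9.0
-28 51 y -21.0 23.0 z -12.0 7.0
-22 26 y -21.0 22.0 z -12.0 -7.0
-16 34 y -20.0 23.0 z -12.0 9.0
-10 17 y -18.0 21.0 z -12.0 8.0
-4 7 y 10.0 10.0 z -9.0 1.0
```

View pics/w14.png

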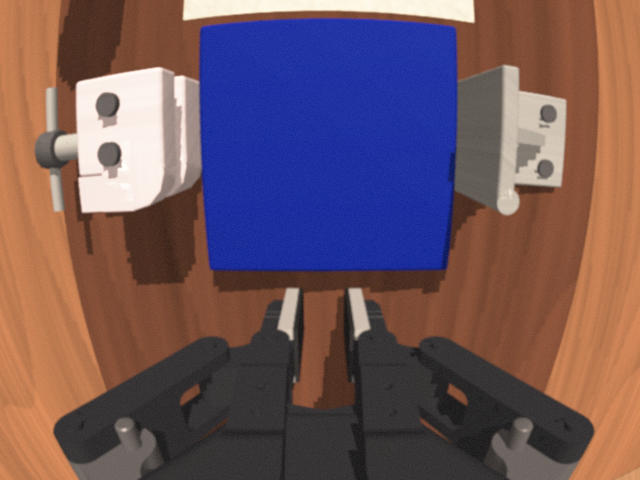

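Emit:
{"api": "servo_tool", "payload": {
  "rows": [
    [[0,0,0.001],[0,0.02,-0.03],0.8],
    [[0,0,0.001],[0,0.025,-0.1],0.8],
    [[0,0,0.001],[0,0.025,-0.17],0.8],
    [[0,0,0.001],[0,0.025,-0.24],0.8],
    [[0,0,0.001],[0,0.025,-0.31],0.8]
  ]
}}

```text
clock: 12.72
tool_pos: [0.5712, 0.0473, 0.0227]
tool_rot: [1.274, 1.169, -1.271]
force: [-0.9, -0.8, 0.6]
opening: 0.2
```

```bash
python3 st.py w15
```

```text
[0.57125685 0.04984803 0.02255642] board -0.0003165835519189789 -0.03932922267327147 F [0.2 1.2 0.3]
turn [ 0.0013 -0.0014  0.0001] shift [0. 0. 0.] clock 12.7667
```

View pics/w15.png

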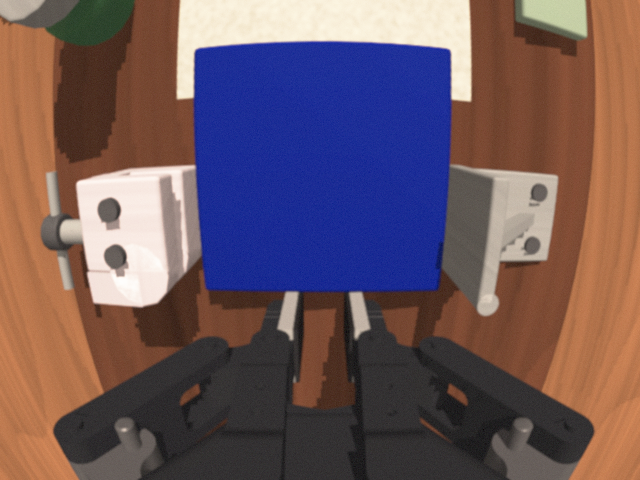

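Emit:
{"api": "servo_tool", "payload": {
  "rows": [
    [[0.001,-0.001,0],[0,0,-0.07],0.8],
    [[0.001,-0.001,0],[0,0,-0.14],0.8],
    [[0.001,-0.001,0],[0,0,-0.21],0.8],
    [[0.001,-0.001,0],[0,0,-0.28],0.8],
    [[0.001,-0.001,0],[0,0,-0.35],0.8]
  ]
}}

```text
clock: 13.23
tool_pos: [0.574, 0.085, 0.0227]
tool_rot: [1.273, 1.168, -1.272]
force: [0.2, -2.6, -0.0]
opening: 0.199
```

```bash
python3 st.py w16
```

```text
[0.57409685 0.08741462 0.02249236] board -0.000761540283956637 -0.001658057197258271 F [0.4 0.6 0.2]
turn [ 0.0012 -0.001   0.0002] shift [0. 0. 0.] clock 13.2833
```

View pics/w16.png

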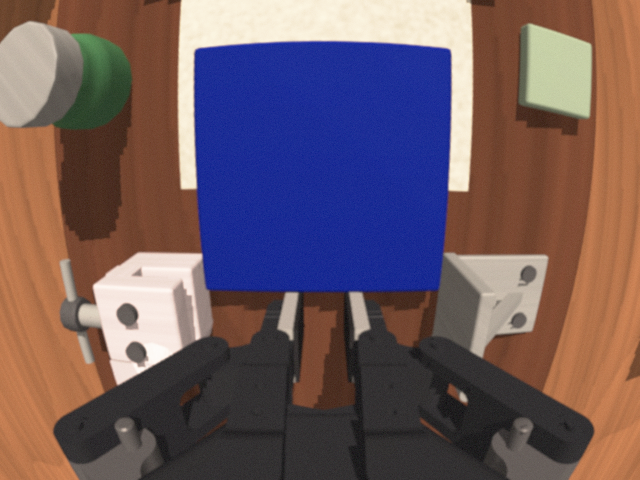

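Emit:
{"api": "servo_tool", "payload": {
  "rows": [
    [[0.001,-0.001,0],[0,0,-0.07],0.8],
    [[0.001,-0.001,0],[0,0,-0.14],0.8],
    [[0.001,-0.001,0],[0,0,-0.21],0.8],
    [[0.001,-0.001,0],[0,0,-0.26],0.8],
    [[0.001,-0.001,0],[0,0,-0.3],0.8]
  ]
}}

```text
clock: 13.75
tool_pos: [0.5765, 0.1177, 0.0225]
tool_rot: [1.272, 1.168, -1.273]
force: [-0.1, -1.3, 0.4]
opening: 0.199
```

```bash
python3 st.py w17
```

```text
[0.57656522 0.11867475 0.02247055] board -0.0010270578516720465 0.029698242719479982 F [ 0.8 -0.   0.1]
turn [ 0.0008 -0.0003  0.0002] shift [0. 0. 0.] clock 13.8
```

View pics/w17.png

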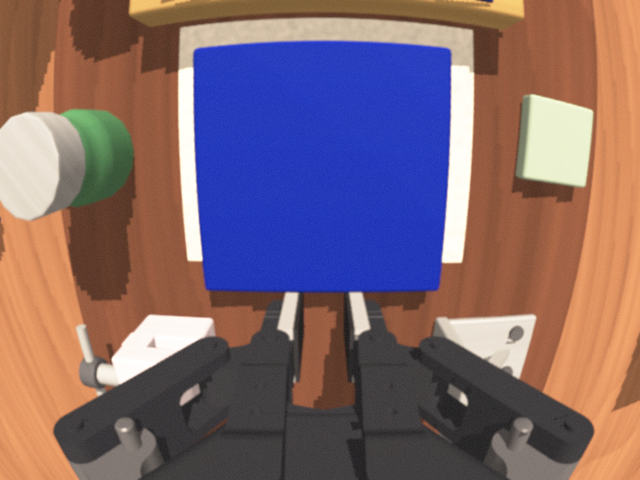

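Emit:
{"api": "servo_tool", "payload": {
  "rows": [
    [[0,0,0],[0,0,-0.02],0.8],
    [[0,0,0],[0,0,-0.04],0.8],
    [[0,0,0],[0,0,-0.06],0.8],
    [[0,0,0],[0,0,-0.08],0.8],
    [[0,0,0],[0,0,-0.08],0.8]
  ]
}}

```text
clock: 14.27
tool_pos: [0.5772, 0.1267, 0.0224]
tool_rot: [1.272, 1.169, -1.271]
force: [-0.3, -1.2, -0.0]
opening: 0.197
```

Emit:
{"api": "servo_tool", "payload": {
  "rows": [
    [[0,0,0],[0,0,-0.01],0.8],
    [[0,0,0],[0,0,-0.02],0.8],
    [[0,0,0],[0,0,-0.03],0.8]
  ]
}}

```text
clock: 14.52
tool_pos: [0.5774, 0.1296, 0.0224]
tool_rot: [1.272, 1.169, -1.272]
force: [0.3, -1.6, 1.2]
opening: 0.201
```

```bash
python3 st.py w18
```

```text
[0.57741785 0.12992019 0.02239525] board -0.0011577826902147074 0.040975207540181045 F [-0.3 -1.   0.4]
turn [ 0.0009 -0.0004  0.0003] shift [0. 0. 0.] clock 14.5667
```

View pics/w18.png

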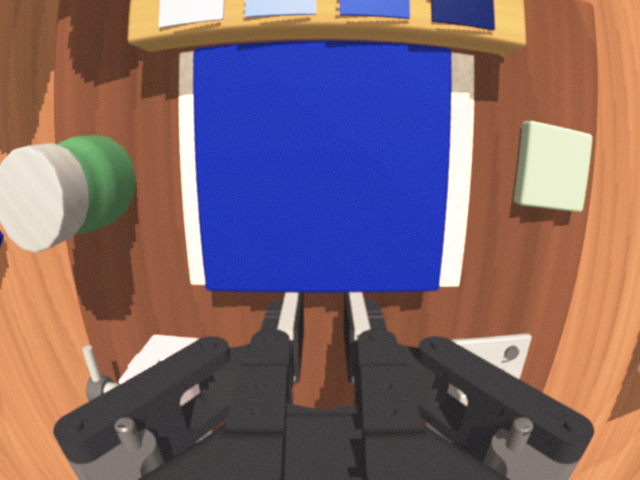

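Close; keep creeping until the force rises.

Emit:
{"api": "servo_tool", "payload": {
  "rows": [
    [[0,0,0],[0,0,-0.01],0.8],
    [[0,0,0],[0,0,-0.02],0.8],
    [[0,0,0],[0,0,-0.02],0.8]
  ]
}}

```text
clock: 14.87
tool_pos: [0.5776, 0.1322, 0.0224]
tool_rot: [1.272, 1.17, -1.271]
force: [-0.9, -0.4, 0.6]
opening: 0.201
```

Emit:
{"api": "servo_tool", "payload": {
  "rows": [
    [[0,0,0],[0,0,-0.01],0.8],
    [[0,0,0],[0,0,-0.02],0.8],
    [[0,0,0],[0,0,-0.02],0.8]
  ]
}}

```text
clock: 15.12
tool_pos: [0.5776, 0.1331, 0.0224]
tool_rot: [1.271, 1.169, -1.272]
force: [-0.6, -3.3, 1.8]
opening: 0.198
```

Emit:
{"api": "servo_tool", "payload": {
  "rows": [
    [[0,0,0],[0,0,-0.015],0.8],
    [[0,0,0],[0,0,-0.03],0.8],
    [[0,0,0],[0,0,-0.03],0.8]
  ]
}}

```text
clock: 15.37
tool_pos: [0.5773, 0.1333, 0.0224]
tool_rot: [1.269, 1.166, -1.276]
force: [-0.4, -6.3, 2.3]
opening: 0.201
```

Emit:
{"api": "servo_tool", "payload": {
  "rows": [
    [[0,0,0],[0,0,-0.03],0.8],
    [[0,0,0],[0,0,-0.06],0.8],
    [[0,0,0],[0,0,-0.06],0.8],
    [[0,0,0],[0,0,-0.06],0.8]
  ]
}}

```text
clock: 15.7
tool_pos: [0.577, 0.1334, 0.0225]
tool_rot: [1.265, 1.16, -1.283]
force: [-2.0, -9.7, 3.3]
opening: 0.201
```

```bash
python3 st.py w19; python3 -c "
import cv2
a=cv2.imread('pics/w19.png')[0:110,170:480]
cv2.imwrite('pics/c19.png',cv2.resize(a,None,fx=2.5,fy=2.5,interpolation=cv2.INTER_CUBIC))"
```

```text
[0.57703991 0.13340276 0.02250139] board -0.0018378104426299774 0.044411582437115724 F [-2.9 -8.9  3.1]
turn [-0.001   0.0036  0.001 ] shift [0. 0. 0.] clock 15.75
```

View pics/c19.png

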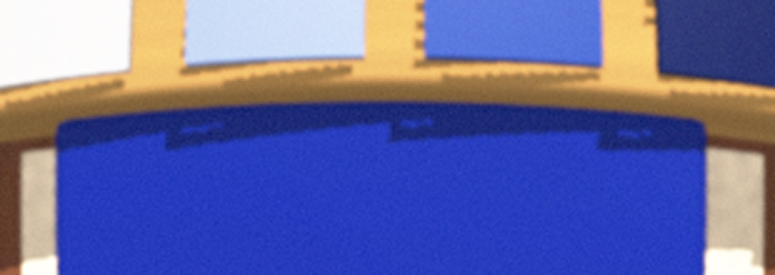

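Emit:
{"api": "servo_tool", "payload": {
  "rows": [
    [[0,0,0],[0,0,0.05],0.8],
    [[0,0,0],[0,0,0.15],0.8],
    [[0,0,0],[-0.05,0,0.25],0.8],
    [[0,0,0],[-0.3,0,0.3],0.8],
    [[0,0,0],[-0.7,0,0.3],0.8]
  ]
}}

```text
clock: 16.22
tool_pos: [0.5717, 0.1025, 0.0906]
tool_rot: [1.262, 1.163, -1.292]
force: [0.6, 0.7, -0.2]
opening: 0.2
```

Emit:
{"api": "servo_tool", "payload": {
  "rows": [
    [[0,0,0],[-0.3,0,0.2],0.8],
    [[0,0,0],[-0.6,0,0.3],0.8],
    [[0,0,0],[-0.9,0,0.3],0.8],
    [[0,0,0],[-1,0,0.3],0.8],
    [[0,0,0],[-1,0,0.3],0.8]
  ]
}}

```text
clock: 16.63
tool_pos: [0.5723, 0.074, 0.1944]
tool_rot: [1.267, 1.16, -1.285]
force: [0.1, -0.5, -0.3]
opening: 0.199
```

```bash
python3 st.py w20; python3 - <<'E'
from h import *
take('scene','sc20'); take('top','t20')
a=cv2.imread('pics/sc20.png')[220:360,240:485]
cv2.imwrite('pics/c20.png',cv2.resize(a,None,fx=3.2,fy=3.2,interpolation=cv2.INTER_CUBIC))
E
```

```text
[0.57074213 0.07451114 0.19205066] board -0.0029788814441835502 -0.014804822604036556 F [ 0.1  1.  -0.8]
turn [-0.0014  0.0035  0.0028] shift [0. 0. 0.] clock 16.6833
```

View pics/c20.png

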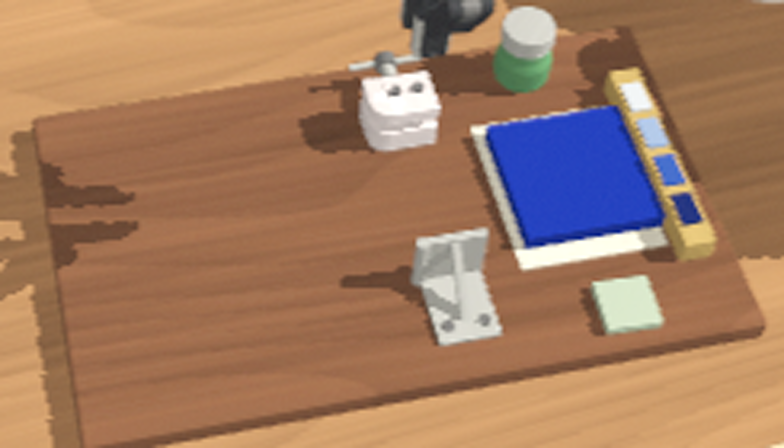

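View pics/w20.png

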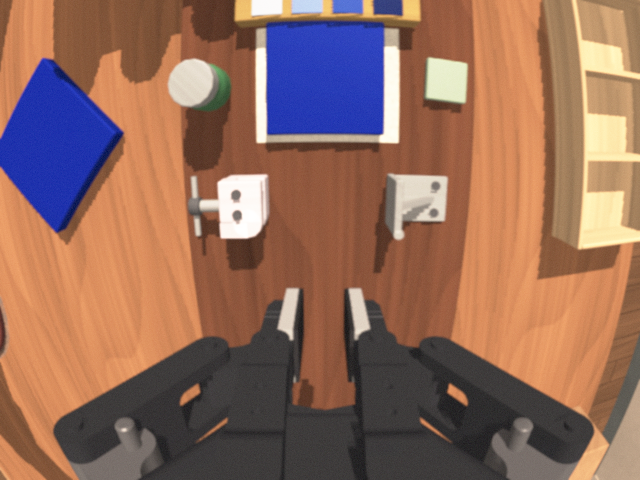

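```bash
python3 - <<'E'
from m import *
tile([(662,213),(528,244),(487,128),(613,110)])
s=ctrl.state();print(s['qvel'].round(3),s['clock']);print(ctrl.close_job())
E
```

```text
tile world -4.560705099643918 [0.58770371 0.18859512] rel board 1.0919194593081343 [-0.00244772  0.09991802] [0.00419594 0.00112432 0.00351029 0.00418299]
[ 0.001  0.009  0.005  0.     0.001  0.002 -0.002] 16.8333
the job is handed in; nothing more can be done
None
```

The tile is against the brass stop and the job is handed in at 16.8 s, inside the 72 s limit. I squared and centred the tile with a sideways two-finger push. Then I pushed it from behind through the gap to the stop.

- **Contact with the stop:** On the final press the tool stopped advancing and the push force rose to about 10 N. The pictures show the leading edge against the rail, within its length, and the tile flat.
- **Position:** The last scene-camera measurement put the tile centre at about (-2, +100) mm in the board's frame, against the nominal y of +102. It read a turn of 1.1°. The fit residuals were up to 4 mm, so these agree with the stop only to within that error. I rely more on the force and the close-up for flushness.
- **Other things:** The jar and the small green chip look unmoved in the last pictures. I did not check the items on the table one by one, but the arm did not go near them. The arm was clear of everything and practically still when I handed in.
- **Adjustments on the way:** The tile drifted about 4 mm off centre before the gap, and I steered it back. Inside the gap, I closed the fingers further because their linkage would have passed close to the bracket. No force over about 11 N appeared in any reading.

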